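# Load the scanner tray and close the scanner's two limit switches

## Task

Get the scanner ready and start it: take the wax offcut out of the tray and lay it on the bench beside the station, lay every violet X-block flat in the white tray, none on top of another, and slide the tray under the gantry until it is fully home and its front edge has swung the end switch lever back. Set the loose cover flat into its seat on top of the gantry so that its edge holds the interlock lever down, and when all of that is in place press the green start button. Leave the handset and the round file where they lie.

Things in the scene. Friction and masses are not known exactly. Their poses are not given: they have to be found in the camera images.
- station: Fixed scanner station. Origin on the bench under the gantry's middle; +x is the tray's way of travel, z up. Base plate 6 mm thick, x -250 to 150, y -128 to 128 mm; two guide rails up to z = 22 mm, inner faces at y = +-95. Gantry head x -36 to 36, 246 mm wide, underside at z = 44, top at z = 62, lips on it up to 76, black switch at its -y end up to 80 mm.
- home (a point): Where the tray's origin lies when the tray is fully home, its front wall against two rubber end stops behind the gantry (stop faces 97 mm past the gantry's middle). On the base plate, 6 mm above the bench, axes as the station's. The switch bracket behind the stops is 74 mm high.
- seat (a point): Middle of the cover's seat on the gantry, 70 mm above the bench at the rubber ledges where the cover's underside rests; axes as the station's. A well 63 (x) x 117 (y) mm inside lips 6 mm higher than the ledges; the cover lies in it with its 110 mm along y, either way round, with 2.5 mm play each side in x and 3.5 in y.
- end_lever (a joint): End switch lever (45 mm steel whisker, red roller) hanging from a pivot 52 mm up behind the gantry, leaning towards the gantry. 0 = free; grows (rad) as the tray's front wall swings it back, away from the gantry; about 0.43 with the tray home; made from 0.22. Light spring, under 1 N; the tray's friction holds it.
- end_lever_tip (a point): Red roller of the end switch lever; free, it hangs about 24 mm above the bench on the middle of the lane; the tray meets it roughly 17 mm before the end stops.
- cover_lever (a joint): Interlock lever on the gantry's top (45 mm steel arm, red roller), pivoted at the seat's end on the station's -y side and rising through a slot in the lip over the seat. 0 = free, roller about 10 mm above the ledges; grows (rad) as pressed down; about 0.34 with the cover lying in the seat; made from 0.22. Light spring, under 1 N: the cover's weight holds it down.
- cover_lever_tip (a point): Red roller of the interlock lever; free, about 81 mm above the bench and 42 mm from the seat's middle towards the station's -y.
- tray: Loose white tray between the guide rails, 0.4 to 0.65 kg. Origin under its middle, x to the gantry. 166 (x) x 180 (y) mm, floor 5 mm thick, inside x = +-79, y = +-86; walls 12 mm high, front (+x) wall 22. Four blocks fit in two rows of two (centres x = +-39, y = +-43, each block's 66 mm along x). Its front starts 18 to 28 mm before the gantry. Slides on the plate with a few newtons.
- tray_handle (a point): Grip point on the tray's blue upright fin: 14 mm thick in x, 60 mm wide in y, 90 mm behind the tray's middle, its top 62 mm above the tray's underside (68 above the bench); this point is 47 mm above the underside. Axes as the tray's. With the tray home it stands about 40 mm before the gantry.
- cover_handle (a point): Loose steel cover, 0.3 to 0.42 kg, first flat on the bench: plate 58 (x) x 110 (y) x 6 mm with an orange upright fin on its middle, 14 mm thick in x, 50 mm in y, top 38 mm above the underside. This point is in the fin, 24 mm above the cover's underside; z up.
- console: Fixed grey box 90 x 80 x 40 mm beside the station carrying the start button. Origin under its middle.
- start_top (a point): Top of the green start button (28 mm across) on the console; press straight down, travel 6 mm, about 5 N to the bottom.
- start (a joint): Start button: 0 = up, 0.006 m = fully down; counts as pressed from 0.004. Springs back.
- offcut_c (a point): Orange wax rod, 12 mm thick, 11 mm high, 103 mm long, left in the tray. This point is its middle; its y axis runs along the rod.
- handset: Bystander: flat black and white handset, 73 x 150 x 12 mm, lying on the bench beyond the blocks; origin under its middle.
- file: Bystander: round file with a wooden handle, 220 mm long, lying beyond the console; origin under its middle.
- block_0_c (a point): Violet wax block shaped like a fat X, 66 (x) x 78 (y) x 24 mm, 75 g; three or four such blocks are there (an absent one gives no pose). This point is its middle, 12 mm above its underside; z up. Grip it across its waist along its own x axis: at y = 0 it is 37 mm wide, with flat sides 28 mm long.
- block_1_c (a point): Violet wax block shaped like a fat X, 66 (x) x 78 (y) x 24 mm, 75 g; three or four such blocks are there (an absent one gives no pose). This point is its middle, 12 mm above its underside; z up. Grip it across its waist along its own x axis: at y = 0 it is 37 mm wide, with flat sides 28 mm long.
- block_2_c (a point): Violet wax block shaped like a fat X, 66 (x) x 78 (y) x 24 mm, 75 g; three or four such blocks are there (an absent one gives no pose). This point is its middle, 12 mm above its underside; z up. Grip it across its waist along its own x axis: at y = 0 it is 37 mm wide, with flat sides 28 mm long.
- block_3_c (a point): Violet wax block shaped like a fat X, 66 (x) x 78 (y) x 24 mm, 75 g; three or four such blocks are there (an absent one gives no pose). This point is its middle, 12 mm above its underside; z up. Grip it across its waist along its own x axis: at y = 0 it is 37 mm wide, with flat sides 28 mm long.
Not all that is in view belongs to the job. What is shaped like the part that bears block_0_c but red is not meant.

How it is judged:
On the way, in this order (a step that is already met when the one before it is completed fails the run):
1. offcut beside the station, every block flat in the tray, tray home with the end lever swung back, cover seated with the interlock lever held down (x of block_0_c in the frame of tray between -0.079 and 0.079 m and y of block_0_c in the frame of tray between -0.086 and 0.086 m and z of block_0_c in the frame of tray between 0.012 and 0.023 m and angle between the z axis of each of block_0_c, block_1_c, block_2_c, block_3_c and the z axis of station, either way round below 0.15 rad and x of block_1_c in the frame of tray between -0.079 and 0.079 m and y of block_1_c in the frame of tray between -0.086 and 0.086 m and z of block_1_c in the frame of tray between 0.012 and 0.023 m and x of block_2_c in the frame of tray between -0.079 and 0.079 m and y of block_2_c in the frame of tray between -0.086 and 0.086 m and z of block_2_c in the frame of tray between 0.012 and 0.023 m and x of block_3_c in the frame of tray between -0.079 and 0.079 m and y of block_3_c in the frame of tray between -0.086 and 0.086 m and z of block_3_c in the frame of tray between 0.012 and 0.023 m and value of joint each of end_lever, cover_lever above 0.22 rad and distance between cover_handle and seat below 0.034 m and horizontal distance between cover_handle and seat below 0.01 m and angle between cover_handle's own z axis and vertical below 0.06 rad and height (world z) of offcut_c below 0.03 m and (y of offcut_c in the frame of station above 0.13 m or y of offcut_c in the frame of station below -0.13 m or x of offcut_c in the frame of station below -0.256 m)), for 0.3 s.
2. the start button is pressed (value of joint start above 0.004 m), for 0.05 s.
At the end, for the whole second after the job is handed in: Blocks flat on the tray floor (tilt < 0.15 rad); tray home, end lever over 0.22 rad; cover flat in its seat (within 10 mm), interlock lever over 0.22 rad; offcut on the bench, its middle 130 mm or more to the side of the station's middle line; start pressed after all that and up again; at rest (all of step 1 and value of joint start below 0.002 m and linear speed of tray below 0.02 m/s); the robot touches nothing.
It fails at once if the handset is pushed out of its place by more than 30 mm (distance of handset from where it was at the start of the episode above 0.03 m).
It fails at once if the round file is pushed out of its place by more than 30 mm (distance of file from where it was at the start of the episode above 0.03 m).
Of block_0, block_1, block_2, block_3 only 3 to 4 are there at a start; the rules pass over those that are not, and their reading is None.
At some moment in a run one of block_0, block_1, block_2, block_3, cover may be knocked a few centimetres aside while the robot is not near it.
Once in a run the grip may slacken for a moment while it holds something.
It also fails if it takes over 210 s, if anything falls off the work surface, if the arm or the gripper's body presses on something with over 40 N, if the wrist force passes 120 N, or if a joint passes its speed limit or range.

## Robot

A 7-joint arm with a two-finger parallel gripper is mounted at the origin on a cart in front of the work surface, level with it; the furniture and walls round the work are solid. World frame = base frame: x ahead of the robot, y to its left, z up, the work surface at z = 0. Lengths are in m, angles in rad, forces in N, time in s.
With the tool pointing down it reaches from about 0.4 to 0.85 m from the base axis. Payload 4.5 kg.
Tool frame: the origin (TCP) lies on the centre line of the jaws, within the pads' length; the fingertips stand 8 mm ahead of it and the grasp point (between the pads) lies 11 mm behind it; z points along the fingers, x is the direction in which the jaws open and shut, and the axes are right-handed (so a half turn about z gives the same grasp; the last joint's range is limited). The gripper opens to 88 mm and grips with 3 to 60 N. Pads are 18 mm wide; open, the fingers measure 123 mm over their backs; the gripper's body (75 mm by 187 mm) begins 45 mm behind the grasp point.
Start: joints at [-1.151, 0.689, -0.195, 1.565, 0.157, 0.902, -0.215], TCP at [0.235, 0.579, 0.217] pointing down, gripper open.
Joint ranges: [-3.01, 3.01], [-0.46, 2.08], [-1.47, 1.51], [0.13, 2.56], [-1, 4.14], [0.04, 2.09], [-2.66, 2.66]. Speed limits (rad/s): [2.57, 2.57, 3.14, 3.14, 3.14, 3.14, 3.14].

## Interface

Orientations are given as a unit quaternion [x, y, z, w].
In Python, from plant import get_state, snapshot, finish_job, boxes_of, pinpoint gives the robot as it stands.
- The arm moves only by the shell command python3 -m creep 'ROWS' [FORCE]. ROWS is JSON, a list of rows, each an object with "hand": the finger opening in m, from 0 to 0.0881; "slide": the shift along the tool's x, y, z in m, a list of three; "turn": the turn about the tool's z in degrees. A call has 1 to 5 rows; each row shifts and turns the commanded pose from where the row before left it, along the tool's axes as they then stand; what a row does not reach is not made up. A row lasts 1/8 s, in which the tool goes at most 62.5 mm and 10.7 degrees, less where a joint would pass 70% of its speed; a pose out of reach is approached as far as the arm can. A call is refused whole if a number of a shift passes 0.0625 or a number of a turn 10.7, either way. A call with a gripper value outside its range is refused whole. The fingers move at their own pace and stop on an object; FORCE is the grip in N (left out, the last holds). Time passes only in rows, so rows that do not move let the fingers close. It gives the time, the measured TCP pose, the force and the opening at its end, in the units of the state.
- get_state(): the state, without advancing time (a new reading comes with each control period).
- snapshot(name): name is "side" or "top"; returns a dict with "frame" (420x560x3 uint8, red, green, blue), "depth" (420x560 float32, m along the optical axis (not along the pixel's ray), 0 where there is no reading), "mtx" (3x3 intrinsics, pixels), "k1" (the pictures are not rectified: a ray, as slopes to the right and down, at radius r is drawn at 1 + k1 r^2 times it, then the intrinsics apply), "camera_from_world" (4x4, takes a point from world to camera coordinates). Camera axes: x right, y down, z forward; pixel columns grow to the right and rows downward; lengths in m; the calibration is good to about 2 mm. A picture is of the moment at which its call begins.
- finish_job(): hands the job in, once; it reports no verdict.
Trained networks look in a picture, given as the dict that the camera call returned (one of the last four; its "shot" number tells which), for a name from the list of things; names that differ only in an ending like _2 or _b are one class to them, and where a whole thing is asked for, a point or a joint stands for the part that bears it (a point fixed in the world has none). Each returns a list of dicts, best first, with "conf" (0 to 1); they miss things now and then, are a little off and sometimes report something else, mostly with a low value. They report only what shows in the picture. A call takes as long as a camera call. They do not tell look-alikes from the thing itself.
- boxes_of(target, picture): "uv" ([column, row] in pixels, amid what is visible of it).
- pinpoint(target, picture): "uv" ([column, row] in pixels: a listed point, or the origin of a listed thing).
The state is a dict: "clock": time; "q": joint angles; "qd": joint speeds; "joint_torque": joint torques, N m; "tool_pos": TCP position; "eef_rot": TCP orientation; "contact_force": force on the tool from outside, world axes, zero at the start; "moment": the same for the moment, N m; "opening": opening from 0.0 (shut) to 1.0 (fully open).
Only numpy, scipy, OpenCV 4.12 (cv2) and the standard library are available. Lean on these libraries where they do the work, as an engineer would, in place of code of your own. Each camera call takes 0.05 s, during which the arm holds its last target.

## Working session

There is one attempt and no reset: what is moved stays moved. The work goes in short steps, Python scripts to look and compute and a shell command to move; the robot and the scene stay as the last step left them, time stands still between calls to the robot, and variables do not carry over. Pictures are saved under pics/ and viewed, and the job is handed in when it is done.

```bash
ls; mkdir -p pics; python3 - <<'E'
from plant import *
import cv2
print(get_state())
for n in ("side","top"):
    s=snapshot(n); cv2.imwrite(f"pics/{n}0.png",s["frame"][:,:,::-1]); print(n,s["mtx"],s["k1"],s["camera_from_world"],s["shot"])
E
```

```text
pics
{'clock': 0.0, 'q': array([-1.1511982 ,  0.69000865, -0.19449816,  1.5663712 ,  0.15730558,
        0.9025144 , -0.21510894]), 'qd': array([ 0.00196035, -0.00071187, -0.00024014, -0.00130422,  0.0003186 ,
       -0.00094917, -0.00041498]), 'joint_torque': array([ 7.65734535e-05, -5.27565050e+01, -1.26675267e+00, -1.53426987e+01,
       -5.26315137e-02,  6.61448896e-03,  1.69684099e-04]), 'tool_pos': array([0.23498478, 0.57839095, 0.21648706]), 'eef_rot': array([ 8.29527741e-01,  5.58464694e-01, -7.46578342e-04,  5.95372908e-04]), 'contact_force': array([-0.28630438, -1.00475438, -0.4383071 ]), 'moment': array([ 0.04335795, -0.01993772, -0.00987392]), 'opening': 0.9991379034700454}
side [[512.0397451    0.         279.08678614]
 [  0.         512.0397451  209.39800995]
 [  0.           0.           1.        ]] -0.18681078313166685 [[-0.99967174 -0.00839931 -0.02420467  0.5784155 ]
 [ 0.01572959  0.54452115 -0.83859961  0.0337465 ]
 [ 0.02022361 -0.83870506 -0.54421028  1.55851107]
 [ 0.          0.          0.          1.        ]] 1
top [[482.02776775   0.         283.2978584 ]
 [  0.         482.02776775 212.41297521]
 [  0.           0.           1.        ]] -0.15638555761869324 [[ 0.0226998  -0.99970189  0.00899142  0.04501969]
 [-0.98596374 -0.02387407 -0.16524383  0.57876494]
 [ 0.16540924 -0.00511421 -0.98621176  1.09267495]
 [ 0.          0.          0.          1.        ]] 2
```

View pics/side0.png

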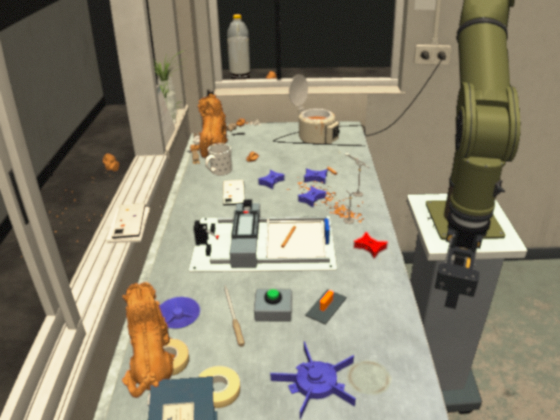

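View pics/top0.png

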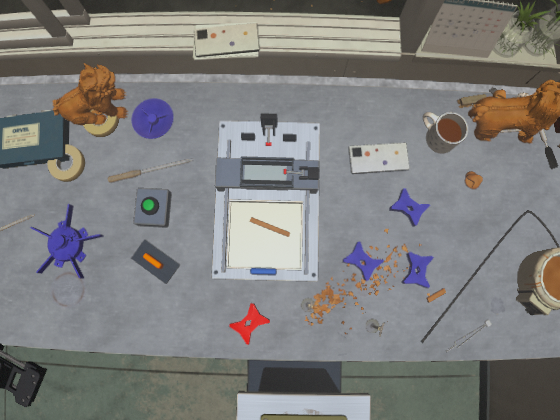

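```bash
cat > h.py <<'E'
from plant import *
import numpy as np, cv2
from scipy.spatial.transform import Rotation as R
def undist(s,uv):
    d=(np.array(uv,float)-s["mtx"][:2,2])/np.array([s["mtx"][0,0],s["mtx"][1,1]])
    rd=np.linalg.norm(d); r=rd
    for _ in range(30): r=rd/(1+s["k1"]*r*r)
    return d*(r/rd if rd>0 else 1)
def ray(s,uv):
    a=undist(s,uv); T=np.linalg.inv(s["camera_from_world"])
    return T[:3,3],T[:3,:3]@np.array([a[0],a[1],1.])
def atz(s,uv,z):
    o,d=ray(s,uv); return o+d*(z-o[2])/d[2]
def dep(s,uv,w=1):
    u,v=int(round(uv[0])),int(round(uv[1]))
    p=s["depth"][max(0,v-w):v+w+1,max(0,u-w):u+w+1]; p=p[p>0]
    o,d=ray(s,uv); return o+d*np.median(p) if len(p) else None
def tri(s1,uv1,s2,uv2):
    o1,d1=ray(s1,uv1);o2,d2=ray(s2,uv2);d1/=np.linalg.norm(d1);d2/=np.linalg.norm(d2)
    A=np.stack([d1,-d2],1);t=np.linalg.lstsq(A,o2-o1,rcond=None)[0]
    p,q=o1+d1*t[0],o2+d2*t[1]; return (p+q)/2,np.linalg.norm(p-q)
def proj(s,p):
    c=s["camera_from_world"]@np.append(p,1); a=c[:2]/c[2]; a=a*(1+s["k1"]*(a@a))
    return a*s["mtx"][[0,1],[0,1]]+s["mtx"][:2,2]
def cloud(s):
    """world xyz for each pixel (HxWx3), nan without depth"""
    H,W=s["depth"].shape
    uu,vv=np.meshgrid(np.arange(W),np.arange(H))
    pts=np.stack([uu,vv],-1).reshape(-1,1,2).astype(np.float64)
    n=cv2.undistortPoints(pts,s["mtx"],np.array([s["k1"],0,0,0.])).reshape(H,W,2)
    z=s["depth"].astype(float); c=np.stack([n[...,0]*z,n[...,1]*z,z,np.ones_like(z)],-1)
    w=(c@np.linalg.inv(s["camera_from_world"]).T)[...,:3]; w[z<=0]=np.nan
    return w
def save(s,n,box=None,k=1):
    f=s["frame"][:,:,::-1]
    if box: f=f[box[1]:box[3],box[0]:box[2]]
    if k>1: f=cv2.resize(f,None,fx=k,fy=k,interpolation=cv2.INTER_CUBIC)
    cv2.imwrite(f"pics/{n}.png",f)
def st():
    g=get_state(); r=R.from_quat(g["eef_rot"]); m=r.as_matrix()
    print("t",round(g["clock"],2),"pos",g["tool_pos"].round(4),"toolx yaw",np.degrees(np.arctan2(m[1,0],m[0,0])).round(2),"z",m[:,2].round(3),"F",g["contact_force"].round(1),"op",round(g["opening"]*88.1,1),"q7",g["q"][6].round(2))
    return g,m
def goal(p,yaw=None,z=None):
    """offsets in tool axes to reach world p (TCP), jaw axis yaw (deg, mod 180)"""
    g,m=st(); d=np.array(p)-g["tool_pos"]; print("slide total mm",(m.T@d*1000).round(1))
    if yaw is not None:
        y=np.degrees(np.arctan2(m[1,0],m[0,0])); dy=(yaw-y+90)%180-90
        print("turn (tool z, deg)",round(-dy,1),"(world",round(dy,1),")")
E
python3 - <<'E'
from h import *
a=snapshot("top");b=snapshot("side")
for n in ["block_0_c","offcut_c","tray_handle","cover_handle","start_top","tray","station","handset","file","console","end_lever_tip","cover_lever_tip","home","seat"]:
    for s,l in((a,"top"),(b,"side")):
        try:
            r=pinpoint(n,s)
            for d in r[:5]:
                if d["conf"]>.2: print(n,l,np.round(d["uv"],1),round(d["conf"],2),"depthpt",None if (q:=dep(s,d["uv"])) is None else q.round(3))
        except Exception as e: print(n,l,e)
save(a,"top1z",(200,100,460,330),3)
save(b,"side1z",(180,160,400,340),3)
E
```

```text
block_0_c top [249.8 323.3] 0.71 depthpt [0.316 0.131 0.022]
block_0_c top [407.4 206.1] 0.69 depthpt [ 0.605 -0.247  0.021]
block_0_c side [272.3 178.5] 0.78 depthpt [ 0.603 -0.237  0.024]
block_0_c side [247.9 212. ] 0.37 depthpt [0.668 0.042 0.071]
offcut_c top [270.3 228.8] 0.53 depthpt [0.542 0.089 0.019]
offcut_c side [289.3 236.8] 0.49 depthpt [0.548 0.1   0.021]
tray_handle top [262.7 269.8] 0.97 depthpt [0.44  0.103 0.066]
tray_handle side [328.8 223.2] 0.63 depthpt [0.427 0.013 0.006]
cover_handle top [152.  260.8] 0.72 depthpt [0.455 0.368 0.038]
cover_handle side [325.  300.2] 0.56 depthpt [0.464 0.383 0.036]
start_top top [147.4 205.1] 0.53 depthpt [0.585 0.38  0.063]
start_top top [265.8 236.4] 0.21 depthpt [0.524 0.1   0.009]
start_top side [271.6 290.1] 0.43 depthpt [0.592 0.373 0.062]
tray side [325.1 299.9] 0.7 depthpt [0.463 0.383 0.037]
tray side [290.4 240.9] 0.68 depthpt [0.545 0.107 0.012]
station top [266.9 180.1] 0.95 depthpt [0.65  0.099 0.07 ]
station side [244.1 242.9] 0.86 depthpt [0.67  0.184 0.064]
station side [270.6 178.2] 0.46 depthpt [ 0.609 -0.235 
[... 521 characters left out ...]
.414 0.044]
console side [292.2 240.3] 0.44 depthpt [0.54  0.106 0.013]
end_lever_tip top [268.9 145.5] 0.37 depthpt [0.754 0.098 0.008]
end_lever_tip side [215.2 234.8] 0.51 depthpt [0.761 0.102 0.033]
end_lever_tip side [273.7 178.6] 0.27 depthpt [ 0.598 -0.234  0.025]
cover_lever_tip top [285.5 168.9] 0.47 depthpt [0.679 0.056 0.067]
cover_lever_tip side [284.4 234.5] 0.38 depthpt [0.562 0.075 0.012]
cover_lever_tip side [244.2 208.8] 0.37 depthpt [0.68  0.024 0.07 ]
home top [156.7 209.1] 0.52 depthpt [0.578 0.361 0.049]
home side [240.7 241.3] 0.92 depthpt [0.68  0.172 0.061]
seat top [265.4 172.9] 0.93 depthpt [0.669 0.103 0.064]
seat side [245.8 222.2] 0.94 depthpt [0.672 0.085 0.064]
```

View pics/top1z.png

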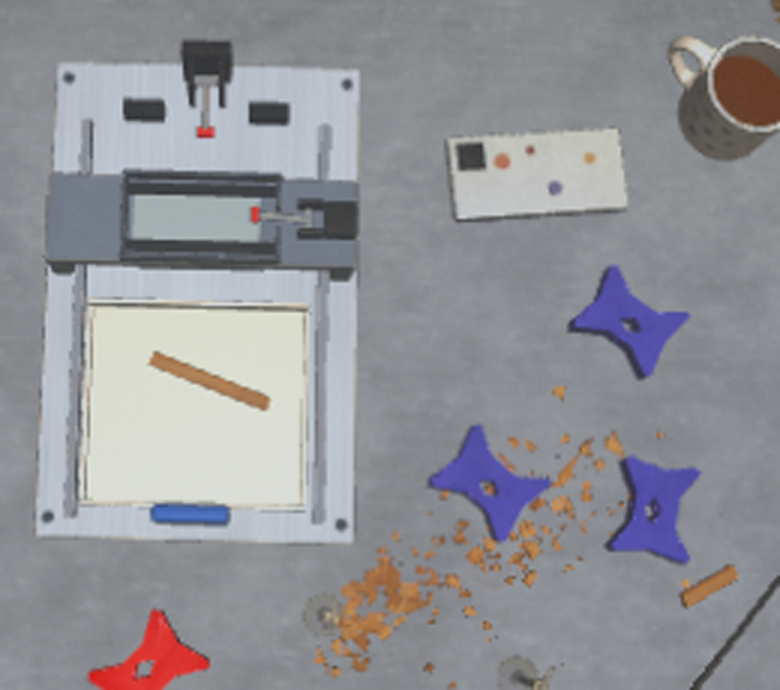

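View pics/side1z.png

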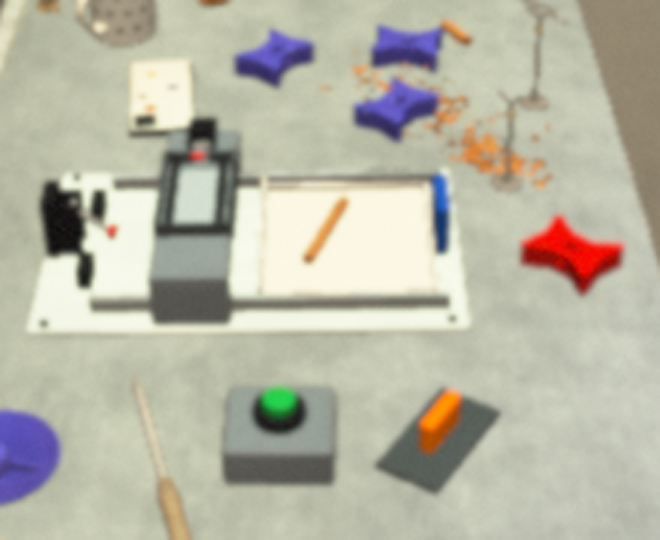

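```bash
cat >> h.py <<'E'
def rectify(s,z,x0=0.25,x1=0.85,y0=-0.4,y1=0.55,res=0.001):
    """metric image at plane z: row-> x decreasing, col -> y decreasing"""
    xs=np.arange(x1,x0,-res); ys=np.arange(y1,y0,-res)
    X,Y=np.meshgrid(xs,ys,indexing="ij")
    P=np.stack([X.ravel(),Y.ravel(),np.full(X.size,z),np.ones(X.size)])
    c=s["camera_from_world"]@P; a=c[:2]/c[2]; a=a*(1+s["k1"]*(a**2).sum(0))
    u=a*s["mtx"][[0,1],[0,1]][:,None]+s["mtx"][:2,2][:,None]
    m=u.reshape(2,*X.shape).astype(np.float32)
    return cv2.remap(s["frame"],m[0],m[1],cv2.INTER_LINEAR)
def blocks(s,z=0.024,**k):
    x1=k.get("x1",.85);y1=k.get("y1",.55)
    im=rectify(s,z,**k); hsv=cv2.cvtColor(im,cv2.COLOR_RGB2HSV)
    m=cv2.inRange(hsv,(112,90,80),(135,255,255))
    n,l,stt,c=cv2.connectedComponentsWithStats(m)
    out=[]
    # template
    for i in range(1,n):
        A=stt[i,4]
        if A<1500 or A>4500: continue
        mm=(l==i).astype(np.uint8)
        cnt=max(cv2.findContours(mm,cv2.RETR_EXTERNAL,cv2.CHAIN_APPROX_NONE)[0],key=len)[:,0].astype(float)
        w=np.stack([x1-cnt[:,1]*.001,y1-cnt[:,0]*.001],1)
        hull=cv2.convexHull((w*1000).astype(np.float32))
        (cx,cy),(a,b),ang=cv2.minAreaRect(hull)
        box=cv2.boxPoints(((cx,cy),(a,b),ang))
        # short side direction = block x (66)
        e1=box[1]-box[0];e2=box[2]-box[1]
        sh=e1 if np.linalg.norm(e1)<np.linalg.norm(e2) else e2
        yaw=np.degrees(np.arctan2(sh[1],sh[0]))%180
        ct=w.mean(0) ; M=cv2.moments(mm,True); ce=(x1-M["m01"]/M["m00"]*.001, y1-M["m10"]/M["m00"]*.001)
        out.append(dict(c=np.round(ce,4),rc=np.round([cx/1000,cy/1000],4),dims=(round(min(a,b),1),round(max(a,b),1)),xyaw=round(yaw,1),A=int(A)))
    return out
E
python3 - <<'E'
from h import *
a=snapshot("top");b=snapshot("side")
for o in blocks(a): print(o)
im=rectify(a,0.024); cv2.imwrite("pics/rect.png",cv2.resize(im[:,:,::-1],None,fx=.8,fy=.8))
im=rectify(a,0.024,x0=.4,x1=.68,y0=-.3,y1=-.07); cv2.imwrite("pics/rectb.png",cv2.resize(im[:,:,::-1],None,fx=2.,fy=2.))
W=cloud(a)
for nm,(u0,u1,v0,v1) in dict(pinA=(295,325,290,320),pinB=(360,390,310,345)).items():
    w=W[v0:v1,u0:u1].reshape(-1,3); w=w[np.isfinite(w[:,2])]; print(nm,np.percentile(w[:,2],[50,99,100]).round(3),w[np.argmax(w[:,2])].round(3))
Ws=cloud(b)
for nm,(u0,u1,v0,v1) in dict(pinA=(335,365,185,225),pinB=(345,370,148,196)).items():
    w=Ws[v0:v1,u0:u1].reshape(-1,3); w=w[np.isfinite(w[:,2])]; print(nm,np.percentile(w[:,2],[50,99,100]).round(3),w[np.argmax(w[:,2])].round(3))
# block heights
for p,q in (((407,207),(272,179)),((361,260),(313,196)),((418,270),(315,175))):
    print(dep(a,p),dep(b,q))
E
```

```text
{'c': array([ 0.6038, -0.2509]), 'rc': array([ 0.6045, -0.2517]), 'dims': (63.5, 76.9), 'xyaw': np.float32(146.1), 'A': 3278}
{'c': array([ 0.4689, -0.1339]), 'rc': array([ 0.4697, -0.1344]), 'dims': (62.6, 77.5), 'xyaw': np.float32(142.0), 'A': 3146}
{'c': array([ 0.45  , -0.2694]), 'rc': array([ 0.4503, -0.2704]), 'dims': (64.5, 75.8), 'xyaw': np.float32(80.0), 'A': 3280}
pinA [0.002 0.108 0.112] [ 0.375 -0.006  0.112]
pinB [0.001 0.119 0.125] [ 0.328 -0.164  0.125]
pinA [0.003 0.099 0.109] [0.361 0.001 0.109]
pinB [0.003 0.112 0.124] [ 0.333 -0.16   0.124]
[ 0.60368168 -0.24648756  0.01694619] [ 0.60402036 -0.22681639  0.02796533]
[ 0.47104736 -0.13125649  0.01746297] [ 0.46944981 -0.11590141  0.02536575]
[ 0.44953473 -0.27390739  0.00831496] [ 0.45603203 -0.25240346  0.02654339]
```

View pics/rectb.png

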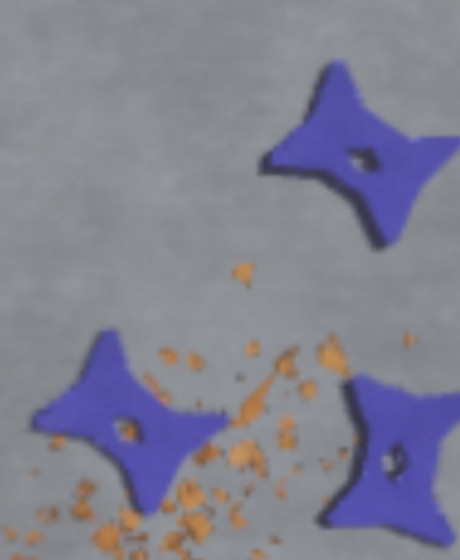

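```bash
python3 - <<'E'
from h import *
a=snapshot("top");b=snapshot("side")
k=dict(x0=.39,x1=.85,y0=-.06,y1=.26)
for n,s,z in (("p_top6",a,.006),("p_side6",b,.006),("p_top76",a,.076),("p_side76",b,.076)):
    cv2.imwrite(f"pics/{n}.png",cv2.resize(rectify(s,z,**k)[:,:,::-1],None,fx=1.25,fy=1.25))
A=[cv2.imread(f"pics/{n}.png") for n in("p_top6","p_side6")]; cv2.imwrite("pics/p6.png",np.hstack(A)); print(A[0].shape)
A=[cv2.imread(f"pics/{n}.png") for n in("p_top76","p_side76")]; cv2.imwrite("pics/p76.png",np.hstack(A))
E
```

```text
(575, 400, 3)
```

View pics/p6.png

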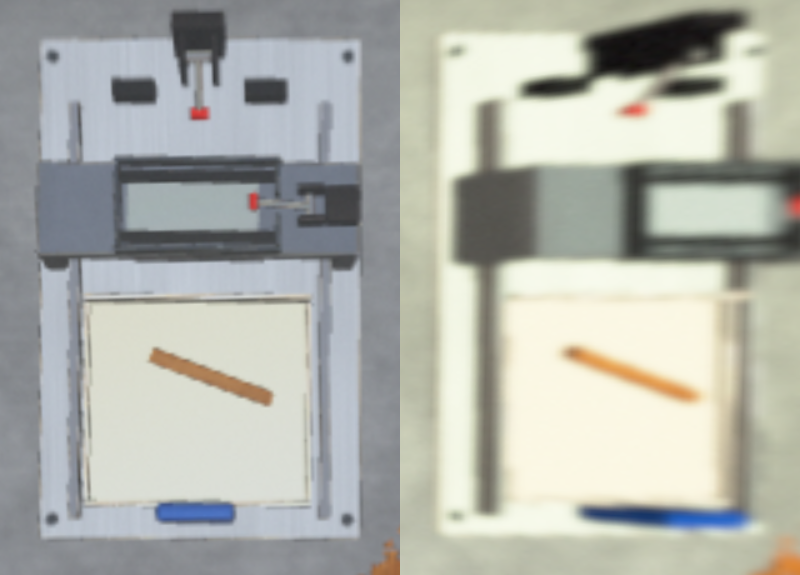

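View pics/p76.png

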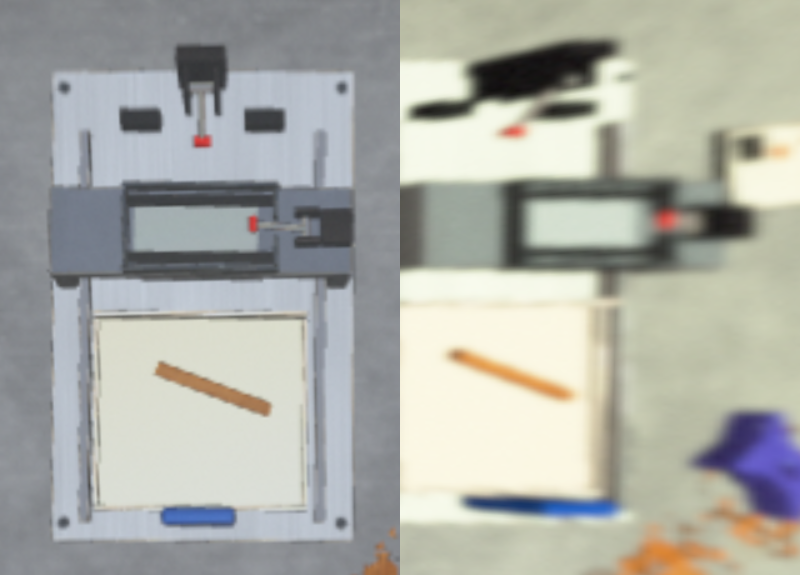

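```bash
cat >> h.py <<'E'
def rod(s,z=.021,k=dict(x0=.46,x1=.62,y0=.01,y1=.19)):
    im=rectify(s,z,**k); hsv=cv2.cvtColor(im,cv2.COLOR_RGB2HSV)
    m=cv2.inRange(hsv,(5,110,60),(22,255,255))
    n,l,stt,c=cv2.connectedComponentsWithStats(m)
    i=1+np.argmax(stt[1:,4]); 
    cnt=max(cv2.findContours((l==i).astype(np.uint8),cv2.RETR_EXTERNAL,cv2.CHAIN_APPROX_NONE)[0],key=len)[:,0]
    w=np.stack([k["x1"]-cnt[:,1]*.001,k["y1"]-cnt[:,0]*.001],1)
    (cx,cy),(a,b),ang=cv2.minAreaRect((w*1000).astype(np.float32))
    bx=cv2.boxPoints(((cx,cy),(a,b),ang)); e1=bx[1]-bx[0];e2=bx[2]-bx[1]
    L=e1 if np.linalg.norm(e1)>np.linalg.norm(e2) else e2
    return (round(cx/1000,4),round(cy/1000,4)),(a,b),"long yaw",round(float(np.degrees(np.arctan2(L[1],L[0]))%180),1)
E
python3 - <<'E'
from h import *
a=snapshot("top");b=snapshot("side")
r=rod(a);print(r);print(rod(b))
goal([r[0][0],r[0][1],.08],r[3]-90)
E
```

```text
((0.5469, 0.0911), (98.42622375488281, 9.712358474731445), 'long yaw', 69.8)
((0.5506, 0.0952), (104.40301513671875, 9.580976486206055), 'long yaw', 69.8)
t 1.9 pos [0.2352 0.5791 0.2173] toolx yaw 67.9 z [ 0.  0. -1.] F [-0.2  1.  -0.4] op 88.2 q7 -0.22
slide total mm [-334.8  472.4  137.3]
turn (tool z, deg) 88.1 (world -88.1 )
```

```bash
cat >> h.py <<'E'
def plan(p,yaw=None,step=.058,tstep=10.5,tdir=None):
    g,m=st(); pos=g["tool_pos"].copy(); y=np.degrees(np.arctan2(m[1,0],m[0,0]))
    dy=0 if yaw is None else (yaw-y+90)%180-90
    if tdir and dy*tdir<0: dy+=180*tdir
    d=np.array(p)-pos; n=int(max(np.ceil(np.linalg.norm(d)/step),np.ceil(abs(dy)/tstep),1))
    print("dist",np.linalg.norm(d).round(3),"world turn",round(dy,1),"rows",n)
    Mc=m.copy()
    for i in range(n):
        t=round(-dy/n,1); s=(Mc.T@(np.array(p)-pos)/(n-i)).round(4)
        print(f'{{"slide":[{s[0]},{s[1]},{s[2]}],"turn":{t}}}',end=",\n" if (i%5==4 or i==n-1) else ",")
        pos=pos+Mc@s; Mc=Mc@R.from_euler("z",t,degrees=True).as_matrix()
E
python3 -c "
from h import *
plan([.549,.093,.20],-20.2)"
```

```text
t 1.9 pos [0.2352 0.5791 0.2173] toolx yaw 67.9 z [ 0.  0. -1.] F [-0.2  1.  -0.4] op 88.2 q7 -0.22
dist 0.579 world turn -88.1 rows 10
{"slide":[-0.0332,0.0474,0.0017],"turn":8.8},{"slide":[-0.0256,0.0519,0.0017],"turn":8.8},{"slide":[-0.0174,0.0552,0.0017],"turn":8.8},{"slide":[-0.0087,0.0572,0.0017],"turn":8.8},{"slide":[0.0002,0.0579,0.0018],"turn":8.8},
{"slide":[0.009,0.0571,0.0017],"turn":8.8},{"slide":[0.0176,0.0551,0.0018],"turn":8.8},{"slide":[0.0259,0.0518,0.0017],"turn":8.8},{"slide":[0.0334,0.0472,0.0018],"turn":8.8},{"slide":[0.0403,0.0415,0.0017],"turn":8.8},
```

```bash
python3 -m creep '[{"hand":0.088,"slide":[-0.033,0.047,0.002],"turn":8.8},{"hand":0.088,"slide":[-0.026,0.052,0.002],"turn":8.8},{"hand":0.088,"slide":[-0.017,0.055,0.002],"turn":8.8},{"hand":0.088,"slide":[-0.009,0.057,0.002],"turn":8.8},{"hand":0.088,"slide":[0,0.058,0.002],"turn":8.8}]' 20
python3 -m creep '[{"hand":0.088,"slide":[0.009,0.057,0.002],"turn":8.8},{"hand":0.088,"slide":[0.018,0.055,0.002],"turn":8.8},{"hand":0.088,"slide":[0.026,0.052,0.002],"turn":8.8},{"hand":0.04,"slide":[0.033,0.047,0.002],"turn":8.8},{"hand":0.04,"slide":[0.04,0.042,0.002],"turn":8.8}]'
python3 -c "
from h import *
plan([.549,.093,.08],-20.2)"
```

```text
clock: 2.52
tool_pos: [0.3924, 0.3348, 0.2076]
eef_rot: [0.979, 0.205, 0.0, -0.0]
contact_force: [0.5, 0.0, -0.2]
opening: 0.997
clock: 3.15
tool_pos: [0.5489, 0.0917, 0.1975]
eef_rot: [0.984, -0.177, 0.0, -0.0]
contact_force: [0.3, 0.6, -0.9]
opening: 0.793
t 3.15 pos [0.5489 0.0917 0.1975] toolx yaw -20.36 z [ 0.001  0.001 -1.   ] F [ 0.3  0.6 -0.9] op 69.8 q7 -0.45
dist 0.117 world turn 0.2 rows 3
{"slide":[-0.0001,-0.0004,0.0392],"turn":-0.1},{"slide":[-0.0002,-0.0004,0.0391],"turn":-0.1},{"slide":[-0.0001,-0.0003,0.0392],"turn":-0.1},
```

```bash
python3 -m creep '[{"hand":0.04,"slide":[0,-0.001,0.058],"turn":0},{"hand":0.04,"slide":[0,0,0.058],"turn":0},{"hand":0.04,"slide":[0,0,0.040],"turn":0},{"hand":0.04,"slide":[0,0,0.017],"turn":0},{"hand":0.04,"slide":[0,0,0],"turn":0}]' 20
python3 -c "
from h import *
st()
a=snapshot('top');save(a,'g1',(190,120,350,300),3)"
```

```text
clock: 3.78
tool_pos: [0.548, 0.094, 0.024]
eef_rot: [0.985, -0.174, -0.0, 0.0]
contact_force: [-0.3, 0.4, -0.4]
opening: 0.455
t 3.77 pos [0.548 0.094 0.024] toolx yaw -20.1 z [-0.001 -0.    -1.   ] F [-0.3  0.4 -0.4] op 40.0 q7 -0.41
```

View pics/g1.png

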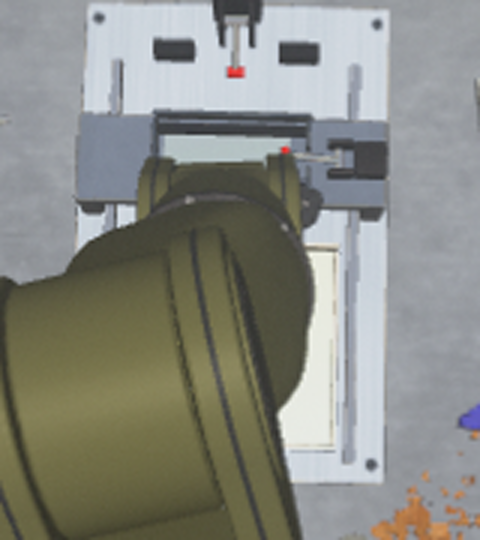

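```bash
python3 -m creep '[{"hand":0.0,"slide":[0,0,0],"turn":0},{"hand":0,"slide":[0,0,0],"turn":0},{"hand":0,"slide":[0,0,0],"turn":0},{"hand":0,"slide":[0,0,0],"turn":0}]' 20
python3 -m creep '[{"hand":0.0,"slide":[0,0,-0.04],"turn":0},{"hand":0,"slide":[0,0,-0.05],"turn":0},{"hand":0,"slide":[0,0,-0.02],"turn":0}]'
python3 -c "
from h import *
st()
a=snapshot('side');save(a,'g2',(180,120,400,320),3)
plan([.58,-.08,.13],90)"
```

```text
clock: 4.32
tool_pos: [0.5484, 0.094, 0.0246]
eef_rot: [0.985, -0.175, 0.0, -0.0]
contact_force: [-0.8, -0.1, -0.9]
opening: 0.024
clock: 4.7
tool_pos: [0.5495, 0.0941, 0.137]
eef_rot: [0.985, -0.175, 0.002, -0.001]
contact_force: [0.7, -0.7, -0.0]
opening: 0.006
t 4.7 pos [0.5495 0.0941 0.137 ] toolx yaw -20.11 z [ 0.004  0.001 -1.   ] F [ 0.7 -0.7 -0. ] op 0.5 q7 -0.43
t 4.75 pos [0.5504 0.0942 0.1384] toolx yaw -20.12 z [ 0.006  0.001 -1.   ] F [0.3 0.  1.2] op 0.4 q7 -0.43
dist 0.177 world turn -69.9 rows 7
{"slide":[0.0125,0.0219,0.0012],"turn":10.0},{"slide":[0.0162,0.0194,0.0012],"turn":10.0},{"slide":[0.0193,0.0163,0.0012],"turn":10.0},{"slide":[0.0218,0.0127,0.0012],"turn":10.0},{"slide":[0.0237,0.0087,0.0012],"turn":10.0},
{"slide":[0.0248,0.0045,0.0012],"turn":10.0},{"slide":[0.0253,0.0002,0.0011],"turn":10.0},
```

View pics/g2.png

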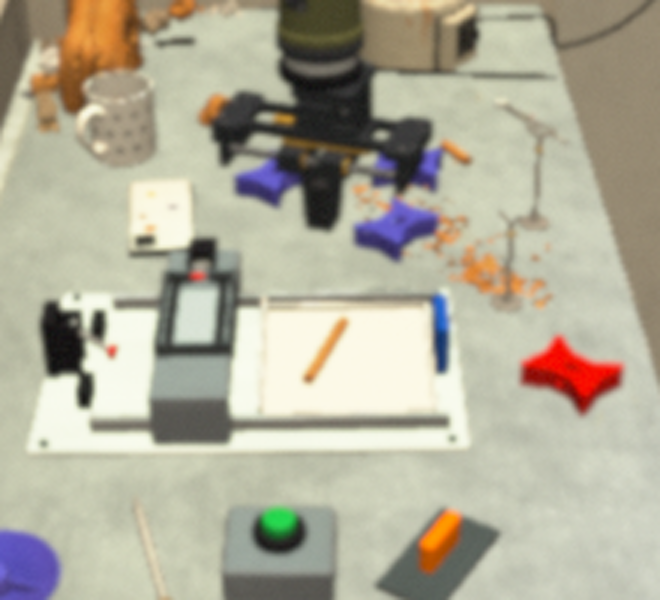

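```bash
python3 - <<'E'
from h import *
b=snapshot("side");print(rod(b))
for n in("offcut_c",):
    for d in pinpoint(n,b)[:3]: print(d)
W=cloud(b)
# rod mask, floor heights
hsv=cv2.cvtColor(b["frame"],cv2.COLOR_RGB2HSV); m=cv2.inRange(hsv,(5,110,60),(22,255,255))>0
sel=m&(W[...,0]>.48)&(W[...,0]<.61)&(W[...,1]>.02)&(W[...,1]<.17)
print("rod",sel.sum(),np.percentile(W[...,2][sel],[10,50,90]).round(4))
fl=(~m)&(W[...,0]>.47)&(W[...,0]<.59)&(W[...,1]>.04)&(W[...,1]<.15)
print("floor",np.percentile(W[...,2][fl],[10,50,90]).round(4))
be=(W[...,0]>.3)&(W[...,0]<.36)&(W[...,1]>.03)&(W[...,1]<.07)
print("bench",np.percentile(W[...,2][be],[10,50,90]).round(4))
lip=(W[...,0]>.64)&(W[...,0]<.70)&(W[...,1]>.04)&(W[...,1]<.16)
print("gantry",np.percentile(W[...,2][lip],[5,50,90,98]).round(4))
E
```

```text
((0.5505, 0.0952), (104.403076171875, 9.440997123718262), 'long yaw', 69.8)
{'uv': [285.3, 236.0], 'conf': 0.48}
rod 199 [0.0217 0.2504 0.2609]
floor [0.0141 0.4267 0.5954]
bench [-0.0012  0.0011  0.004 ]
gantry [0.0622 0.0668 0.0803 0.2675]
```

```bash
python3 - <<'E'
from h import *
b=snapshot("side");g,m=st()
p=g["tool_pos"]; im=cv2.resize(b["frame"][:,:,::-1],None,fx=3,fy=3,interpolation=cv2.INTER_CUBIC)
for q,c in((p+m[:,2]*.008,(0,0,255)),(p,(0,255,0)),(p-m[:,2]*.056,(255,0,0)),([*p[:2],.022],(255,255,0))):
    u=proj(b,np.array(q))*3; cv2.circle(im,tuple(int(x) for x in u),4,c,1); print(u/3)
cv2.imwrite("pics/g3.png",im[350:850,540:1200])
E
```

```text
t 4.9 pos [0.5479 0.094  0.134 ] toolx yaw -20.09 z [-0.  0. -1.] F [-1.3 -1.4  0.5] op 0.3 q7 -0.43
[288.76801732 205.0391585 ]
[288.72668322 202.60312558]
[288.42780794 185.13159112]
[289.26323667 235.38658069]
```

View pics/g3.png

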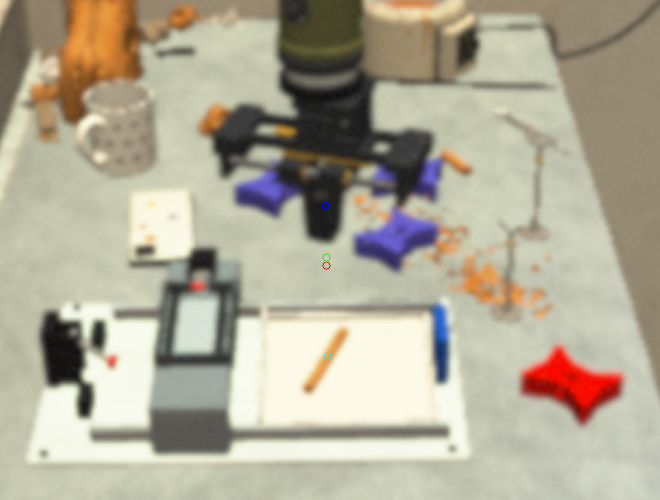

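```bash
python3 - <<'E'
from h import *
b=snapshot("side");g,m=st()
for v in range(180,200,2): print(v,dep(b,(287.5,v),0))
a=snapshot("top");save(a,"g4",(190,120,350,300),3)
print("TCP",g["tool_pos"],"contact",g["contact_force"])
E
```

```text
t 4.95 pos [0.5474 0.0939 0.1334] toolx yaw -20.09 z [-0.002 -0.    -1.   ] F [ 0.3 -0.2  0.1] op 0.8 q7 -0.43
180 [0.55002868 0.13107608 0.22720113]
182 [0.55022639 0.10043056 0.20353544]
184 [0.55032393 0.10012047 0.19714469]
186 [0.55041727 0.10109885 0.19147664]
188 [0.55049979 0.10509758 0.1875755 ]
190 [0.55059206 0.10638873 0.18207115]
192 [0.55068839 0.10664444 0.17592707]
194 [0.55078985 0.10565671 0.16900015]
196 [0.55088463 0.10648118 0.1631422 ]
198 [ 0.5519966  -0.1438554   0.00203234]
TCP [0.54739237 0.09394079 0.13336656] contact [ 0.30473598 -0.24070489  0.09167235]
```

View pics/g4.png

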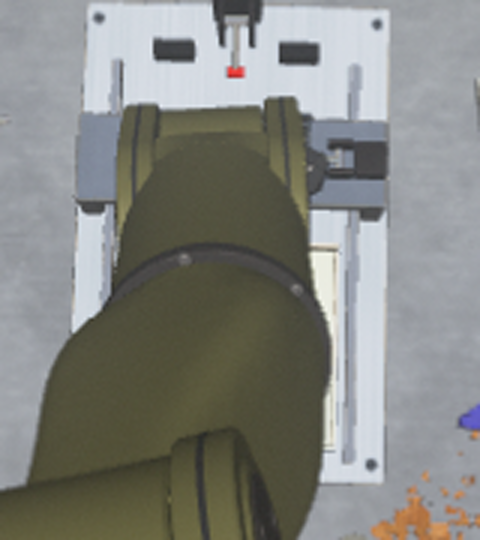

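```bash
python3 -m creep '[{"hand":0.04,"slide":[0,0,0.05],"turn":0},{"hand":0.04,"slide":[0,0,0.04],"turn":0},{"hand":0.04,"slide":[0,0,0.02],"turn":0},{"hand":0.04,"slide":[0,0,0],"turn":0},{"hand":0.04,"slide":[0,0,0],"turn":0}]' 20
python3 -c "
from h import *
st()
b=snapshot('side');save(b,'g5',(200,130,370,270),4)
W=cloud(b)
s=(W[...,0]>.50)&(W[...,0]<.60)&(W[...,1]>.09)&(W[...,1]<.118)&(W[...,2]>.026)&(W[...,2]<.15)
w=W[s];print(len(w),np.percentile(w[:,2],[0,2,5,20]).round(4)); i=np.argsort(w[:,2])[:6];print(w[i].round(4))
"
```

```text
clock: 5.62
tool_pos: [0.5483, 0.0938, 0.0244]
eef_rot: [0.985, -0.175, -0.0, 0.0]
contact_force: [0.0, 0.6, 0.5]
opening: 0.455
t 5.62 pos [0.5483 0.0938 0.0244] toolx yaw -20.11 z [-0. -0. -1.] F [0.  0.6 0.5] op 40.1 q7 -0.4
357 [0.0262 0.0496 0.0525 0.0697]
[[0.5515 0.1076 0.0262]
 [0.5515 0.1034 0.0267]
 [0.5544 0.1133 0.0269]
 [0.5573 0.114  0.0275]
 [0.5258 0.1117 0.0463]
 [0.5741 0.0926 0.0476]]
```

View pics/g5.png

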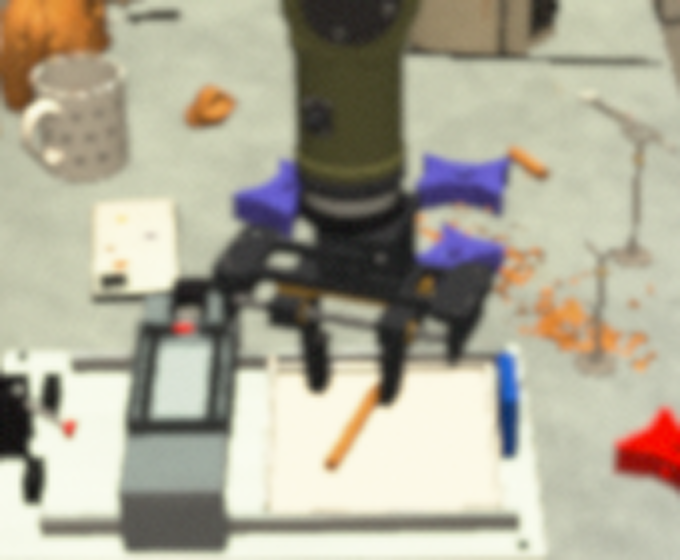

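```bash
python3 -c "
from h import *
b=snapshot('side')
for u,v in((455,350),(462,330),(455,345),(245,275),(230,268),(285,310),(318,380),(388,395)):
    q=(200+u/4,130+v/4);print((u,v),dep(b,q,0))
"
```

```text
(455, 350) [0.48134604 0.15421296 0.12349889]
(462, 330) [0.4772301  0.15987201 0.14319502]
(455, 345) [0.48136329 0.1535967  0.12711928]
(245, 275) [0.62306282 0.09987839 0.15162855]
(230, 268) [0.63353628 0.09387429 0.15377678]
(285, 310) [0.59596574 0.11352833 0.13134209]
(318, 380) [0.57512226 0.09754296 0.0614945 ]
(388, 395) [0.52579596 0.11665531 0.06100616]
```

```bash
python3 -m creep '[{"hand":0.04,"slide":[0,0,0.012],"turn":0},{"hand":0.04,"slide":[0,0,0.008],"turn":0},{"hand":0.04,"slide":[0,0,0],"turn":0}]' 20
python3 -c "
from h import *
st()
b=snapshot('side');save(b,'g6',(200,130,370,270),4)"
```

```text
clock: 6.1
tool_pos: [0.5476, 0.0939, 0.0035]
eef_rot: [0.985, -0.175, -0.001, 0.0]
contact_force: [1.1, -0.4, 0.4]
opening: 0.454
t 6.1 pos [0.5476 0.0939 0.0035] toolx yaw -20.1 z [-0.001 -0.    -1.   ] F [ 1.1 -0.4  0.4] op 40.0 q7 -0.4
```

View pics/g6.png

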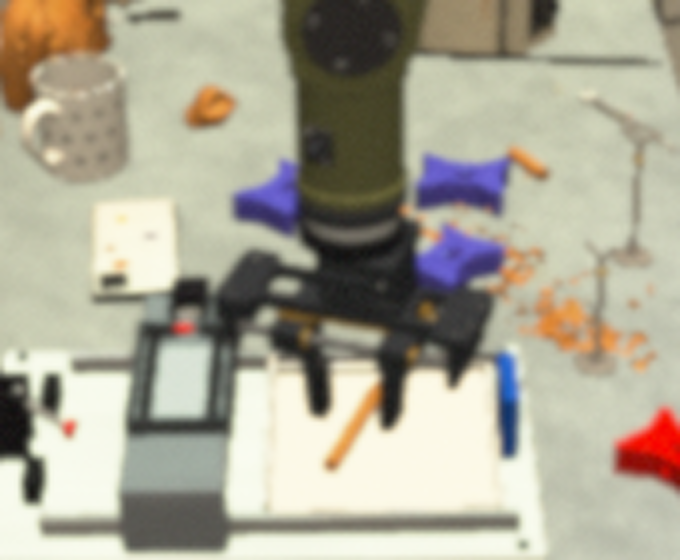

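```bash
python3 -m creep '[{"hand":0.04,"slide":[0,0,0.006],"turn":0},{"hand":0.04,"slide":[0,0,0.005],"turn":0},{"hand":0.04,"slide":[0,0,0],"turn":0}]' 20
python3 -c "
from h import *
st()
b=snapshot('side');save(b,'g7',(200,130,370,270),4)"
```

```text
clock: 6.52
tool_pos: [0.5479, 0.0939, -0.0071]
eef_rot: [0.985, -0.175, -0.0, 0.0]
contact_force: [-0.9, -0.2, 0.9]
opening: 0.454
t 6.53 pos [ 0.5479  0.0939 -0.0071] toolx yaw -20.1 z [-0.001 -0.    -1.   ] F [-0.9 -0.2  0.9] op 40.0 q7 -0.4
```

View pics/g7.png

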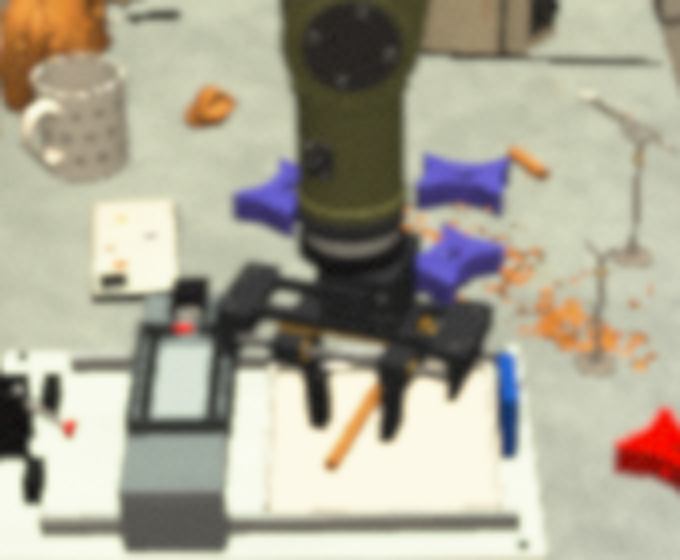

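```bash
python3 -c "
from h import *
b=snapshot('side')
for z in (.011,.02,.03):
    u=proj(b,np.array([.5255+.003,.103+.003,z])); print(z,(u-[200,130])*4)
for v in range(415,450,4): print(v,dep(b,(200+388/4,130+v/4),0))
"
```

```text
0.011 [384.26370905 443.27833287]
0.02 [384.19413307 433.19944151]
0.03 [384.1155299  421.91783922]
415 [0.5258705  0.11626548 0.04342615]
419 [0.52584626 0.11392002 0.03824245]
423 [0.52588926 0.11547815 0.03586684]
427 [0.52588611 0.11435746 0.03153976]
431 [0.52586477 0.11217922 0.02642287]
435 [0.52595437 0.11645728 0.02602434]
439 [0.52593932 0.11464667 0.02115225]
443 [0.52597243 0.11564274 0.01833739]
447 [0.52592997 0.11223281 0.01224332]
```

```bash
python3 -m creep '[{"hand":0.04,"slide":[0,0,0.003],"turn":0},{"hand":0.04,"slide":[0,0,0.002],"turn":0},{"hand":0.04,"slide":[0,0,0],"turn":0}]' 20
python3 -m creep '[{"hand":0.0,"slide":[0,0,0],"turn":0},{"hand":0,"slide":[0,0,0],"turn":0},{"hand":0,"slide":[0,0,0],"turn":0}]' 20

```

```text
clock: 7.0
tool_pos: [0.5488, 0.094, -0.0099]
eef_rot: [0.985, -0.175, 0.001, -0.0]
contact_force: [-4.7, -0.1, 16.1]
opening: 0.455
clock: 7.38
tool_pos: [0.5488, 0.0941, -0.0099]
eef_rot: [0.985, -0.175, 0.001, -0.001]
contact_force: [-4.5, -0.4, 15.7]
opening: 0.138
```

```bash
python3 -m creep '[{"hand":0.0,"slide":[0,0,-0.02],"turn":0},{"hand":0,"slide":[0,0,-0.05],"turn":0},{"hand":0,"slide":[0,0,-0.04],"turn":0},{"hand":0,"slide":[0,0,0],"turn":0}]'
python3 -c "
from h import *
plan([.58,-.08,.10],90)
b=snapshot('side');save(b,'g8',(180,110,380,270),3)"
```

```text
clock: 7.88
tool_pos: [0.5506, 0.0942, 0.1017]
eef_rot: [0.985, -0.175, 0.003, -0.001]
contact_force: [0.6, 1.4, 0.5]
opening: 0.123
t 7.88 pos [0.5506 0.0942 0.1017] toolx yaw -20.11 z [ 0.007  0.001 -1.   ] F [0.6 1.4 0.5] op 10.8 q7 -0.41
dist 0.177 world turn -69.9 rows 7
{"slide":[0.0125,0.0219,0.0002],"turn":10.0},{"slide":[0.0161,0.0194,0.0002],"turn":10.0},{"slide":[0.0193,0.0163,0.0002],"turn":10.0},{"slide":[0.0218,0.0128,0.0003],"turn":10.0},{"slide":[0.0237,0.0088,0.0002],"turn":10.0},
{"slide":[0.0248,0.0045,0.0003],"turn":10.0},{"slide":[0.0252,0.0001,0.0002],"turn":10.0},
```

View pics/g8.png

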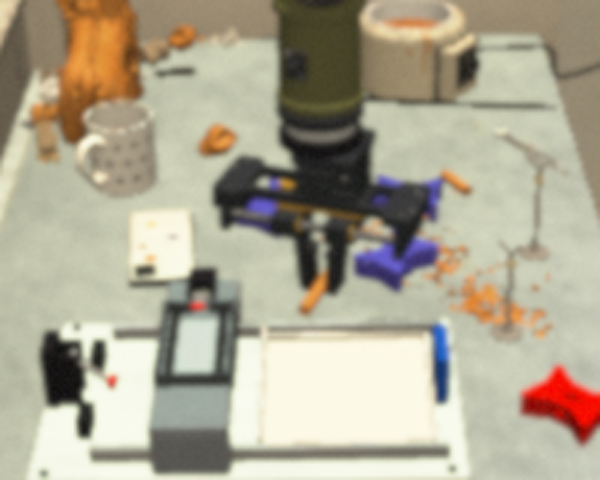

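```bash
python3 -m creep '[{"hand":0,"slide":[0.012,0.022,0],"turn":10},{"hand":0,"slide":[0.016,0.019,0],"turn":10},{"hand":0,"slide":[0.019,0.016,0],"turn":10},{"hand":0,"slide":[0.022,0.013,0],"turn":10},{"hand":0,"slide":[0.024,0.009,0],"turn":10}]'
python3 -m creep '[{"hand":0,"slide":[0.025,0.005,0],"turn":10},{"hand":0,"slide":[0.025,0,0],"turn":10},{"hand":0,"slide":[0,0,0.05],"turn":0},{"hand":0,"slide":[0,0,0.04],"turn":0},{"hand":0,"slide":[0,0,0.015],"turn":0}]'
python3 -c "
from h import *
st()
b=snapshot('side');save(b,'g9',(180,110,380,270),3)"
```

```text
clock: 8.55
tool_pos: [0.5677, -0.0309, 0.0969]
eef_rot: [0.817, -0.577, -0.001, 0.001]
contact_force: [-0.5, 0.6, -0.3]
opening: 0.127
clock: 9.18
tool_pos: [0.5742, -0.0796, -0.0099]
eef_rot: [-0.706, 0.708, 0.003, -0.002]
contact_force: [-1.0, 0.3, -0.3]
opening: 0.129
t 9.18 pos [ 0.5742 -0.0796 -0.0099] toolx yaw -90.11 z [-0.006  0.001 -1.   ] F [-1.   0.3 -0.3] op 11.4 q7 -0.9
```

View pics/g9.png

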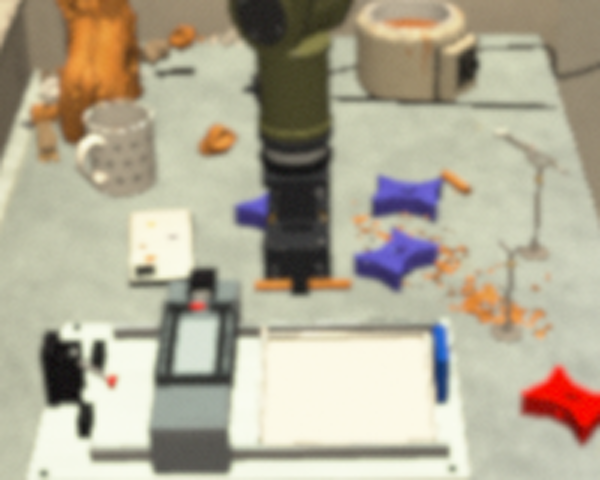

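Tips are now about 11 mm above the bench; lower 9 mm and release.

```bash
python3 -m creep '[{"hand":0,"slide":[0,0,0.006],"turn":0},{"hand":0,"slide":[0,0,0.003],"turn":0},{"hand":0.03,"slide":[0,0,0],"turn":0},{"hand":0.04,"slide":[0,0,0],"turn":0},{"hand":0.04,"slide":[0,0,-0.04],"turn":0}]'
python3 -c "
from h import *
st()
plan([.469,-.1335,.06],142)"
```

```text
clock: 9.85
tool_pos: [0.575, -0.0795, 0.0231]
eef_rot: [-0.706, 0.708, 0.002, -0.001]
contact_force: [1.2, -0.1, 0.2]
opening: 0.436
t 9.85 pos [ 0.575  -0.0795  0.0231] toolx yaw -90.1 z [-0.005  0.001 -1.   ] F [ 1.2 -0.1  0.2] op 38.4 q7 -0.92
t 9.85 pos [ 0.575  -0.0795  0.0231] toolx yaw -90.1 z [-0.005  0.001 -1.   ] F [ 1.2 -0.1  0.2] op 38.4 q7 -0.92
dist 0.125 world turn 52.1 rows 5
{"slide":[0.0108,0.0212,-0.0073],"turn":-10.4},{"slide":[0.0068,0.0228,-0.0073],"turn":-10.4},{"slide":[0.0026,0.0237,-0.0073],"turn":-10.4},{"slide":[-0.0017,0.0238,-0.0073],"turn":-10.4},{"slide":[-0.006,0.0231,-0.0073],"turn":-10.4},
```

```bash
python3 -m creep '[{"hand":0.06,"slide":[0.011,0.021,-0.02],"turn":-10.4},{"hand":0.07,"slide":[0.007,0.023,-0.015],"turn":-10.4},{"hand":0.07,"slide":[0.003,0.024,-0.01],"turn":-10.4},{"hand":0.07,"slide":[-0.002,0.024,0],"turn":-10.4},{"hand":0.07,"slide":[-0.006,0.023,0],"turn":-10.4}]'
python3 -c "
from h import *
b=snapshot('side')
save(b,'g10',(180,110,380,270),3)
for o in blocks(b): print(o)
st()"
```

```text
clock: 10.48
tool_pos: [0.47, -0.1354, 0.0701]
eef_rot: [0.946, -0.324, 0.001, -0.0]
contact_force: [-0.0, -0.4, -0.9]
opening: 0.796
{'c': array([ 0.4647, -0.2566]), 'rc': array([ 0.4578, -0.2577]), 'dims': (66.9, 81.6), 'xyaw': np.float32(174.2), 'A': 3635}
t 10.53 pos [ 0.4657 -0.1373  0.07  ] toolx yaw -37.68 z [-0.004 -0.001 -1.   ] F [-2.9 -0.9  1. ] op 70.2 q7 -0.24
```

View pics/g10.png

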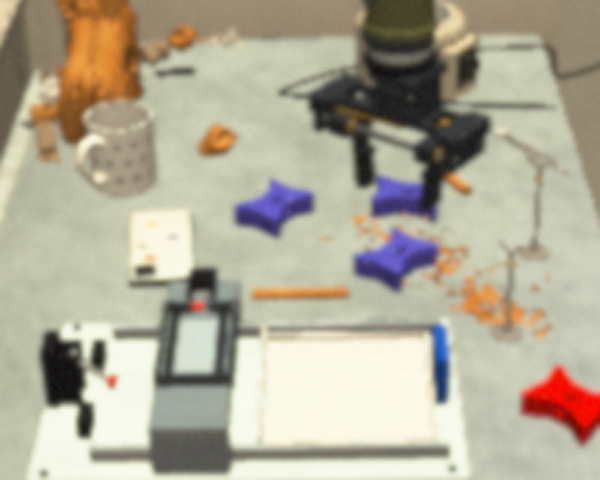

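```bash
python3 -m creep '[{"hand":0.07,"slide":[0,0,0],"turn":0}]'
python3 -c "
from h import *
goal([.4705,-.132,-.017],142)"
```

```text
clock: 10.65
tool_pos: [0.4706, -0.1351, 0.0697]
eef_rot: [0.944, -0.329, 0.0, -0.0]
contact_force: [0.5, -0.5, -0.5]
opening: 0.798
t 10.65 pos [ 0.4706 -0.1351  0.0697] toolx yaw -38.37 z [ 0.001  0.    -1.   ] F [ 0.5 -0.5 -0.5] op 70.3 q7 -0.25
slide total mm [-2.1 -2.3 86.7]
turn (tool z, deg) -0.4 (world 0.4 )
```

```bash
python3 -m creep '[{"hand":0.07,"slide":[-0.002,-0.002,0.03],"turn":0},{"hand":0.07,"slide":[0,0,0.04],"turn":0},{"hand":0.07,"slide":[0,0,0.017],"turn":0},{"hand":0.07,"slide":[0,0,0],"turn":0}]' 20
python3 -c "
from h import *
st()
b=snapshot('side')
save(b,'g11',(250,110,380,230),5)"
```

```text
clock: 11.15
tool_pos: [0.4701, -0.1315, -0.0184]
eef_rot: [0.945, -0.327, -0.001, 0.0]
contact_force: [-0.1, -0.6, 0.6]
opening: 0.793
t 11.15 pos [ 0.4701 -0.1315 -0.0184] toolx yaw -38.14 z [-0.001  0.    -1.   ] F [-0.1 -0.6  0.6] op 69.9 q7 -0.24
```

View pics/g11.png

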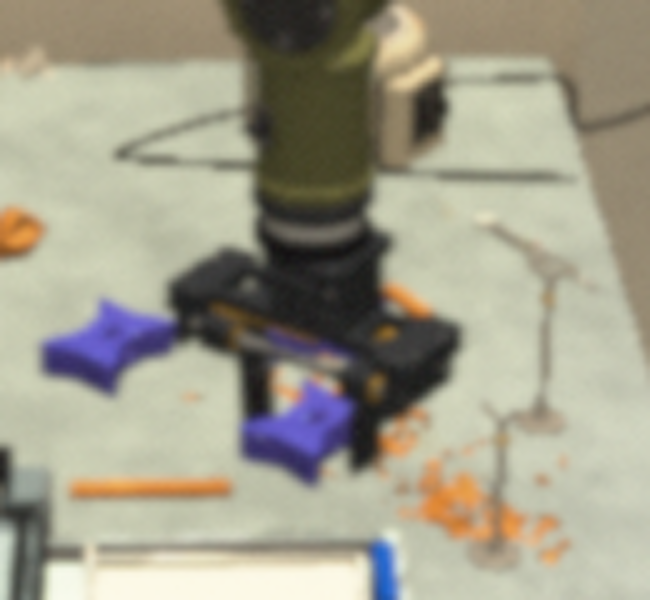

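```bash
python3 -m creep '[{"hand":0.02,"slide":[0,0,0],"turn":0},{"hand":0.02,"slide":[0,0,0],"turn":0},{"hand":0.02,"slide":[0,0,0],"turn":0},{"hand":0.02,"slide":[0,0,0],"turn":0}]' 30
python3 -m creep '[{"hand":0.02,"slide":[0,0,-0.03],"turn":0},{"hand":0.02,"slide":[0,0,-0.05],"turn":0},{"hand":0.02,"slide":[0,0,-0.02],"turn":0}]'
python3 -c "
from h import *
b=snapshot('side')
save(b,'g12',(250,110,380,230),5)
# tray: origin .5275,.101
plan([.5275+.036,.101-.043,.08],0)"
```

```text
clock: 11.7
tool_pos: [0.4705, -0.1322, -0.0172]
eef_rot: [0.945, -0.327, 0.001, -0.0]
contact_force: [0.1, -0.1, 3.8]
opening: 0.419
clock: 12.08
tool_pos: [0.4705, -0.1322, 0.0844]
eef_rot: [0.945, -0.327, 0.001, -0.0]
contact_force: [0.5, -0.7, -0.9]
opening: 0.416
t 12.12 pos [ 0.4712 -0.1324  0.0857] toolx yaw -38.12 z [ 0.005 -0.001 -1.   ] F [ 0.6 -0.6  0.6] op 36.5 q7 -0.25
dist 0.212 world turn 38.1 rows 4
{"slide":[-0.0113,-0.0517,0.0015],"turn":-9.5},{"slide":[-0.0026,-0.0528,0.0015],"turn":-9.5},{"slide":[0.0062,-0.0525,0.0015],"turn":-9.5},{"slide":[0.0149,-0.0508,0.0014],"turn":-9.5},
```

View pics/g12.png

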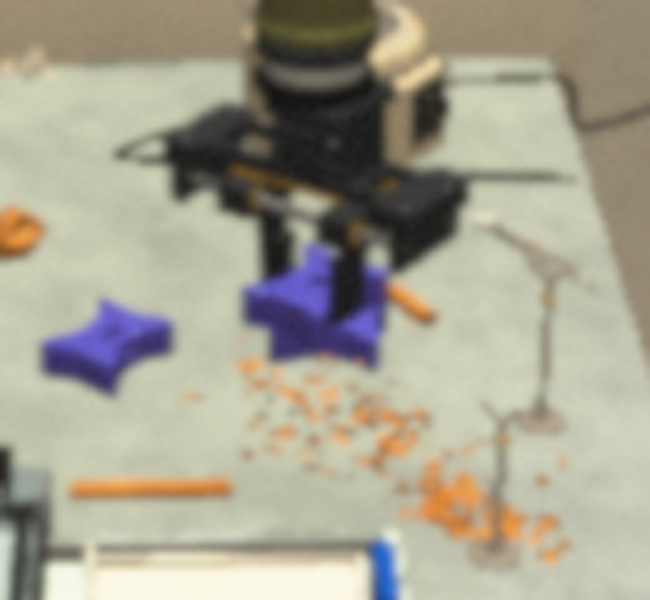

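```bash
python3 -m creep '[{"hand":0.02,"slide":[-0.011,-0.052,0],"turn":-9.5},{"hand":0.02,"slide":[-0.003,-0.053,0],"turn":-9.5},{"hand":0.02,"slide":[0.006,-0.052,0],"turn":-9.5},{"hand":0.02,"slide":[0.015,-0.051,0],"turn":-9.5},{"hand":0.02,"slide":[0,0,0],"turn":0}]'
python3 -c "
from h import *
goal([.5275+.036,.101-.043,-.004],0)"
```

```text
clock: 12.75
tool_pos: [0.5634, 0.0651, 0.0815]
eef_rot: [1.0, 0.003, 0.001, -0.002]
contact_force: [-0.4, -0.4, -0.8]
opening: 0.416
t 12.75 pos [0.5634 0.0651 0.0815] toolx yaw 0.4 z [ 0.002  0.005 -1.   ] F [-0.4 -0.4 -0.8] op 36.7 q7 -0.13
slide total mm [-0.1  7.5 85.4]
turn (tool z, deg) 0.4 (world -0.4 )
```

```bash
python3 -m creep '[{"hand":0.02,"slide":[0,0.003,0],"turn":0},{"hand":0.02,"slide":[0,0,0],"turn":0}]'
python3 -c "
from h import *
goal([.5275+.036,.101-.043,-.004],0)
b=snapshot('side')
save(b,'g13',(200,130,370,270),4)"
```

```text
clock: 13.0
tool_pos: [0.5611, 0.053, 0.0819]
eef_rot: [1.0, -0.003, -0.001, 0.001]
contact_force: [0.3, -1.4, -0.8]
opening: 0.42
t 13.0 pos [0.5611 0.053  0.0819] toolx yaw -0.31 z [-0.002 -0.002 -1.   ] F [ 0.3 -1.4 -0.8] op 37.0 q7 -0.13
slide total mm [ 2.5 -5.1 85.9]
turn (tool z, deg) -0.3 (world 0.3 )
```

View pics/g13.png

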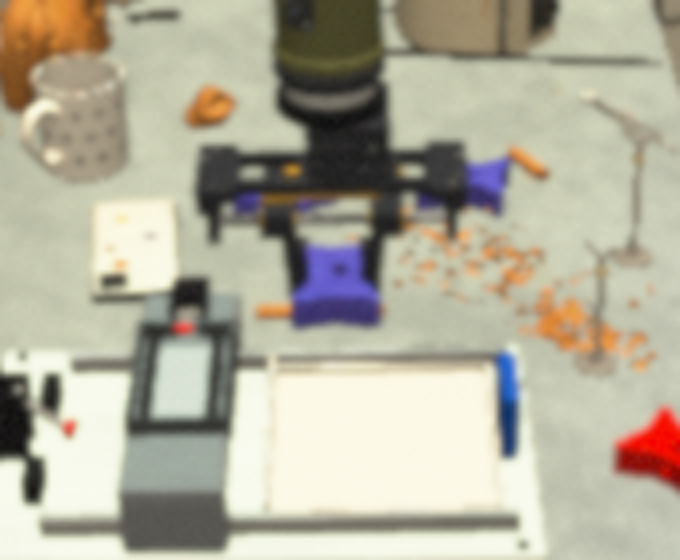

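```bash
python3 -m creep '[{"hand":0.02,"slide":[0.002,-0.003,0.02],"turn":0},{"hand":0.02,"slide":[0,0,0.025],"turn":0},{"hand":0.02,"slide":[0,0,0.015],"turn":0},{"hand":0.02,"slide":[0,0,0],"turn":0}]'
python3 -c "
from h import *
goal([.5275+.036,.101-.043,-.004],0)"
```

```text
clock: 13.55
tool_pos: [0.5629, 0.0584, 0.0207]
eef_rot: [1.0, -0.001, -0.001, 0.0]
contact_force: [0.5, -0.1, -0.2]
opening: 0.416
t 13.55 pos [0.5629 0.0584 0.0207] toolx yaw -0.12 z [-0.003 -0.    -1.   ] F [ 0.5 -0.1 -0.2] op 36.7 q7 -0.13
slide total mm [ 0.7  0.4 24.7]
turn (tool z, deg) -0.1 (world 0.1 )
```

```bash
python3 -m creep '[{"hand":0.02,"slide":[0.001,0,0.012],"turn":0},{"hand":0.02,"slide":[0,0,0.01],"turn":0},{"hand":0.02,"slide":[0,0,0.003],"turn":0},{"hand":0.02,"slide":[0,0,0],"turn":0}]'
python3 -c "
from h import *
st()
b=snapshot('side')
save(b,'g14',(200,130,370,270),4)"
```

```text
clock: 14.05
tool_pos: [0.565, 0.0586, -0.0028]
eef_rot: [1.0, -0.001, -0.0, -0.0]
contact_force: [0.2, 0.5, -1.1]
opening: 0.418
t 14.05 pos [ 0.565   0.0586 -0.0028] toolx yaw -0.11 z [-0.  0. -1.] F [ 0.2  0.5 -1.1] op 36.8 q7 -0.13
```

View pics/g14.png

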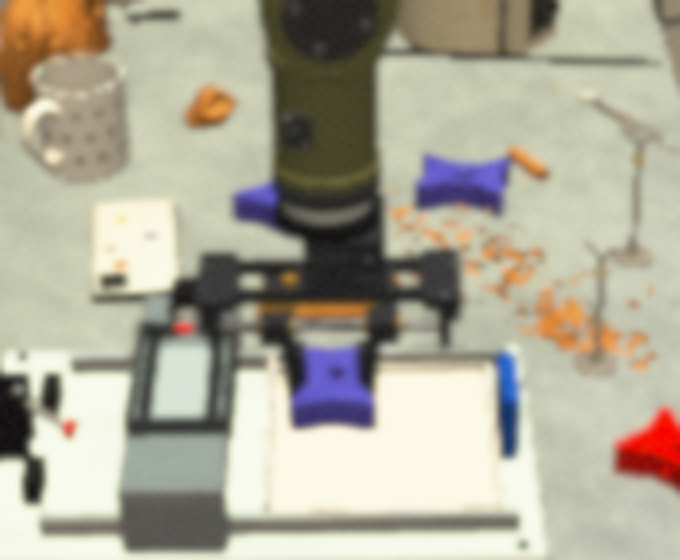

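```bash
python3 -m creep '[{"hand":0.02,"slide":[0,0,0.002],"turn":0},{"hand":0.042,"slide":[0,0,0],"turn":0},{"hand":0.042,"slide":[0,0,0],"turn":0},{"hand":0.044,"slide":[0,0,-0.04],"turn":0},{"hand":0.07,"slide":[0,0,-0.05],"turn":0}]'
python3 -c "
from h import *
b=snapshot('side')
save(b,'g15',(200,130,370,270),4)
plan([.452,-.268,.08],80)"
```

```text
clock: 14.72
tool_pos: [0.5642, 0.0586, 0.0855]
eef_rot: [1.0, -0.001, -0.001, 0.0]
contact_force: [0.6, 0.6, -0.6]
opening: 0.586
t 14.78 pos [0.5683 0.0588 0.092 ] toolx yaw -0.14 z [ 0.008  0.001 -1.   ] F [-0.1 -0.9  3.6] op 56.0 q7 -0.13
dist 0.347 world turn 80.1 rows 8
{"slide":[-0.0145,0.0409,0.0013],"turn":-10.0},{"slide":[-0.0213,0.0378,0.0013],"turn":-10.0},{"slide":[-0.0276,0.0335,0.0013],"turn":-10.0},{"slide":[-0.0329,0.0282,0.0013],"turn":-10.0},{"slide":[-0.0374,0.022,0.0014],"turn":-10.0},
{"slide":[-0.0406,0.0152,0.0013],"turn":-10.0},{"slide":[-0.0426,0.0079,0.0014],"turn":-10.0},{"slide":[-0.0433,0.0004,0.0013],"turn":-10.0},
```

View pics/g15.png

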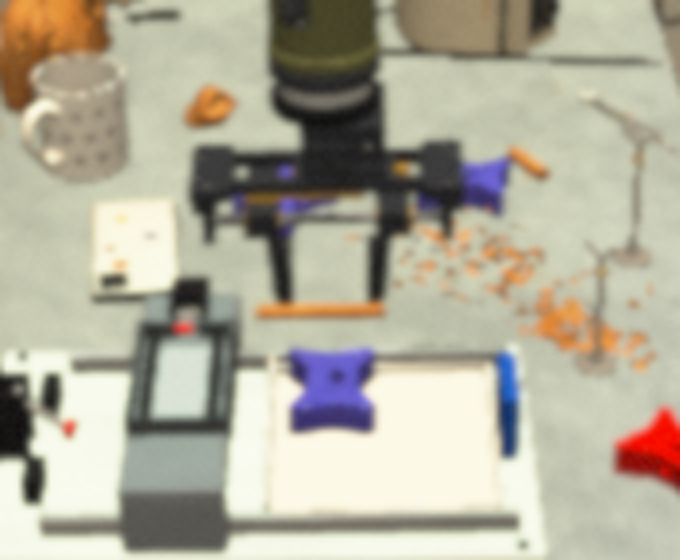

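```bash
python3 -m creep '[{"hand":0.07,"slide":[-0.014,0.041,0],"turn":-10},{"hand":0.07,"slide":[-0.021,0.038,0],"turn":-10},{"hand":0.07,"slide":[-0.028,0.034,0],"turn":-10},{"hand":0.07,"slide":[-0.033,0.028,0],"turn":-10},{"hand":0.07,"slide":[-0.037,0.022,0],"turn":-10}]'
python3 -m creep '[{"hand":0.07,"slide":[-0.041,0.015,0],"turn":-10},{"hand":0.07,"slide":[-0.043,0.008,0],"turn":-10},{"hand":0.07,"slide":[-0.043,0,0],"turn":-10},{"hand":0.07,"slide":[0,0,0],"turn":0},{"hand":0.07,"slide":[0,0,0],"turn":0}]'
python3 -c "
from h import *
a=snapshot('top');b=snapshot('side')
save(b,'g16',(230,90,400,230),4)
save(a,'g17',(340,180,480,320),4)
for o in blocks(a): print(o)
goal([.452,-.268,-.017],80)"
```

```text
clock: 15.4
tool_pos: [0.4928, -0.1476, 0.0854]
eef_rot: [0.905, 0.424, 0.0, 0.0]
contact_force: [0.8, -0.9, -0.0]
opening: 0.798
clock: 16.02
tool_pos: [0.4492, -0.2682, 0.0853]
eef_rot: [0.767, 0.642, 0.001, -0.0]
contact_force: [0.8, 0.3, 0.1]
opening: 0.794
{'c': array([ 0.6038, -0.251 ]), 'rc': array([ 0.6048, -0.2518]), 'dims': (63.8, 76.6), 'xyaw': np.float32(145.8), 'A': 3293}
{'c': array([0.5647, 0.0563]), 'rc': array([0.5655, 0.056 ]), 'dims': (61.0, 76.0), 'xyaw': np.float32(0.0), 'A': 2931}
t 16.12 pos [ 0.4497 -0.2671  0.0854] toolx yaw 80.0 z [ 0.001  0.001 -1.   ] F [ 0.1 -0.6 -0.2] op 69.9 q7 1.24
slide total mm [ -0.6   2.3 102.4]
turn (tool z, deg) -0.0 (world 0.0 )
```

View pics/g16.png

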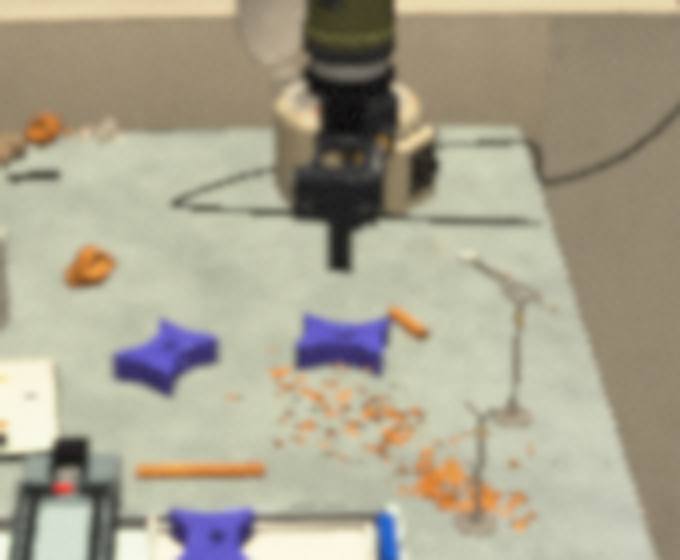

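View pics/g17.png

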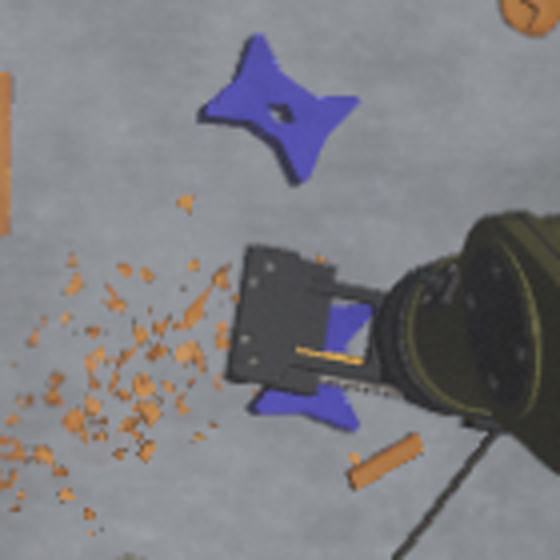

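```bash
python3 -m creep '[{"hand":0.07,"slide":[0,0.001,0.04],"turn":0},{"hand":0.07,"slide":[0,0,0.045],"turn":0},{"hand":0.07,"slide":[0,0,0.017],"turn":0},{"hand":0.07,"slide":[0,0,0],"turn":0},{"hand":0.02,"slide":[0,0,0],"turn":0}]' 30
python3 -m creep '[{"hand":0.02,"slide":[0,0,0],"turn":0},{"hand":0.02,"slide":[0,0,0],"turn":0},{"hand":0.02,"slide":[0,0,0],"turn":0},{"hand":0.02,"slide":[0,0,-0.02],"turn":0},{"hand":0.02,"slide":[0,0,-0.05],"turn":0}]'
python3 -c "
from h import *
st()
b=snapshot('side')
save(b,'g18',(230,90,400,230),4)"
```

```text
clock: 16.75
tool_pos: [0.4529, -0.2654, -0.0167]
eef_rot: [0.765, 0.644, 0.003, 0.0]
contact_force: [3.5, 5.1, -2.6]
opening: 0.704
clock: 17.38
tool_pos: [0.4485, -0.2677, 0.0527]
eef_rot: [0.766, 0.643, -0.001, -0.002]
contact_force: [-0.3, -0.3, -0.7]
opening: 0.416
t 17.38 pos [ 0.4485 -0.2677  0.0527] toolx yaw 79.98 z [-0.005  0.001 -1.   ] F [-0.3 -0.3 -0.7] op 36.7 q7 1.19
```

View pics/g18.png

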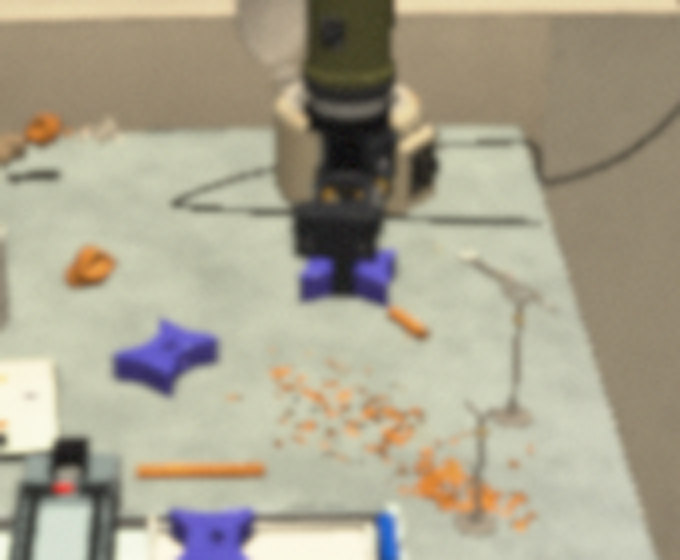

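```bash
python3 -c "
from h import *
plan([.5635,.146,.085],0)"
```

```text
t 17.43 pos [ 0.4515 -0.2694  0.0589] toolx yaw 79.94 z [ 0.004 -0.003 -1.   ] F [-0.1  0.5  2.5] op 36.5 q7 1.19
dist 0.431 world turn -79.9 rows 8
{"slide":[0.0536,0.0047,-0.0034],"turn":10.0},{"slide":[0.0536,-0.0046,-0.0034],"turn":10.0},{"slide":[0.0519,-0.0139,-0.0034],"turn":10.0},{"slide":[0.0488,-0.0227,-0.0033],"turn":10.0},{"slide":[0.0441,-0.0308,-0.0034],"turn":10.0},
{"slide":[0.038,-0.038,-0.0033],"turn":10.0},{"slide":[0.0309,-0.044,-0.0034],"turn":10.0},{"slide":[0.0227,-0.0487,-0.0033],"turn":10.0},
```

```bash
python3 -m creep '[{"hand":0.02,"slide":[0.053,0.005,-0.006],"turn":10},{"hand":0.02,"slide":[0.053,-0.005,-0.006],"turn":10},{"hand":0.02,"slide":[0.052,-0.014,-0.006],"turn":10},{"hand":0.02,"slide":[0.049,-0.023,-0.003],"turn":10},{"hand":0.02,"slide":[0.044,-0.031,-0.003],"turn":10}]'
python3 -m creep '[{"hand":0.02,"slide":[0.038,-0.038,-0.003],"turn":10},{"hand":0.02,"slide":[0.031,-0.044,0],"turn":10},{"hand":0.02,"slide":[0.022,-0.048,0],"turn":10},{"hand":0.02,"slide":[0,0,0],"turn":0},{"hand":0.02,"slide":[0,0,0],"turn":0}]'
python3 -m creep '[{"hand":0.02,"slide":[0,0,0],"turn":0}]'
python3 -c "
from h import *
goal([.5635,.146,-.004],0)"
```

```text
clock: 18.05
tool_pos: [0.5195, -0.0078, 0.0777]
eef_rot: [0.967, 0.255, 0.0, 0.0]
contact_force: [1.0, -0.2, -0.7]
opening: 0.417
clock: 18.68
tool_pos: [0.5602, 0.1446, 0.0803]
eef_rot: [1.0, -0.0, -0.0, 0.001]
contact_force: [-0.3, -0.6, -1.1]
opening: 0.414
clock: 18.8
tool_pos: [0.5605, 0.1428, 0.0804]
eef_rot: [1.0, -0.002, -0.0, 0.001]
contact_force: [-0.1, 0.5, -0.2]
opening: 0.416
t 18.8 pos [0.5605 0.1428 0.0804] toolx yaw -0.23 z [-0.001 -0.001 -1.   ] F [-0.1  0.5 -0.2] op 36.7 q7 -0.25
slide total mm [ 3.  -3.3 84.4]
turn (tool z, deg) -0.2 (world 0.2 )
```

```bash
python3 -m creep '[{"hand":0.02,"slide":[0.003,-0.003,0.02],"turn":0},{"hand":0.02,"slide":[0,0,0.03],"turn":0},{"hand":0.02,"slide":[0,0,0.02],"turn":0},{"hand":0.02,"slide":[0,0,0.01],"turn":0},{"hand":0.02,"slide":[0,0,0],"turn":0}]'
python3 -c "
from h import *
goal([.5635,.146,-.004],0)
b=snapshot('side')
save(b,'g19',(200,130,370,270),4)"
```

```text
clock: 19.42
tool_pos: [0.5636, 0.1476, -0.0004]
eef_rot: [1.0, -0.001, -0.001, 0.0]
contact_force: [-0.0, 0.2, -1.2]
opening: 0.419
t 19.43 pos [ 5.636e-01  1.476e-01 -4.000e-04] toolx yaw -0.12 z [-0.001 -0.    -1.   ] F [-0.   0.2 -1.2] op 36.9 q7 -0.25
slide total mm [-0.1  1.6  3.6]
turn (tool z, deg) -0.1 (world 0.1 )
```

View pics/g19.png

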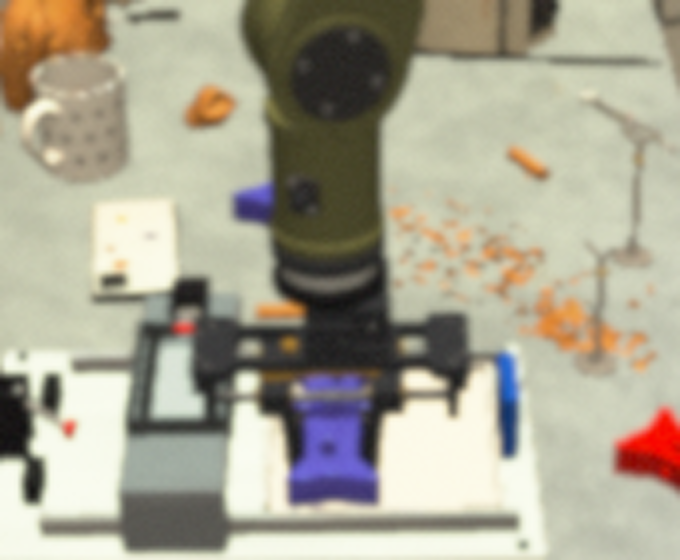

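```bash
python3 -m creep '[{"hand":0.02,"slide":[0,0.002,0.003],"turn":0},{"hand":0.02,"slide":[0,0,0.002],"turn":0},{"hand":0.042,"slide":[0,0,0],"turn":0},{"hand":0.042,"slide":[0,0,0],"turn":0},{"hand":0.044,"slide":[0,0,-0.03],"turn":0}]'
python3 -m creep '[{"hand":0.06,"slide":[0,0,-0.06],"turn":0},{"hand":0.07,"slide":[0,0,0],"turn":0}]'
python3 -c "
from h import *
b=snapshot('side')
save(b,'g20',(200,130,370,270),4)
plan([.605,-.249,.085],146)"
```

```text
clock: 20.1
tool_pos: [0.5624, 0.1457, 0.0241]
eef_rot: [1.0, -0.001, -0.002, 0.0]
contact_force: [-0.2, -0.7, -0.3]
opening: 0.5
clock: 20.35
tool_pos: [0.5673, 0.1467, 0.0895]
eef_rot: [1.0, -0.001, 0.004, -0.001]
contact_force: [-0.0, 0.5, -0.6]
opening: 0.703
t 20.4 pos [0.5655 0.1464 0.0874] toolx yaw -0.11 z [ 0.004  0.001 -1.   ] F [-0.7 -0.2  0.3] op 65.8 q7 -0.25
dist 0.397 world turn -33.9 rows 7
{"slide":[0.0057,0.0565,0.0003],"turn":4.8},{"slide":[0.0105,0.0558,0.0003],"turn":4.8},{"slide":[0.0151,0.0547,0.0003],"turn":4.8},{"slide":[0.0196,0.0533,0.0003],"turn":4.8},{"slide":[0.024,0.0514,0.0003],"turn":4.8},
{"slide":[0.0282,0.0493,0.0003],"turn":4.8},{"slide":[0.0322,0.0467,0.0002],"turn":4.8},
```

View pics/g20.png

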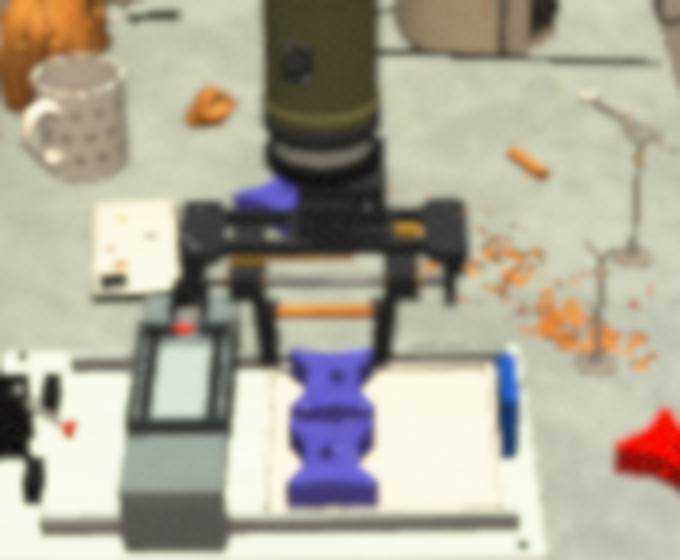

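```bash
python3 -m creep '[{"hand":0.07,"slide":[0.006,0.056,0],"turn":4.8},{"hand":0.07,"slide":[0.01,0.056,0],"turn":4.8},{"hand":0.07,"slide":[0.015,0.055,0],"turn":4.8},{"hand":0.07,"slide":[0.02,0.053,0],"turn":4.8},{"hand":0.07,"slide":[0.024,0.051,0],"turn":4.8}]'
python3 -m creep '[{"hand":0.07,"slide":[0.028,0.049,0],"turn":4.8},{"hand":0.07,"slide":[0.032,0.047,0],"turn":4.8},{"hand":0.07,"slide":[0,0,0],"turn":0},{"hand":0.07,"slide":[0,0,0],"turn":0},{"hand":0.07,"slide":[0,0,0],"turn":0}]'
python3 -c "
from h import *
a=snapshot('top');b=snapshot('side')
save(b,'g21',(230,90,400,230),4)
save(a,'g22',(340,120,480,260),4)
goal([.605,-.249,-.017],146)"
```

```text
clock: 21.02
tool_pos: [0.5915, -0.1373, 0.0838]
eef_rot: [0.978, -0.21, -0.001, -0.0]
contact_force: [-0.1, -0.4, -0.3]
opening: 0.795
clock: 21.65
tool_pos: [0.6032, -0.2458, 0.0845]
eef_rot: [0.958, -0.288, -0.001, -0.001]
contact_force: [-0.0, 0.5, 0.4]
opening: 0.796
t 21.75 pos [ 0.6035 -0.2465  0.085 ] toolx yaw -33.55 z [-0.     0.001 -1.   ] F [-0.8  0.  -1.1] op 69.8 q7 -0.13
slide total mm [  2.8   1.4 102. ]
turn (tool z, deg) 0.4 (world -0.4 )
```

View pics/g21.png

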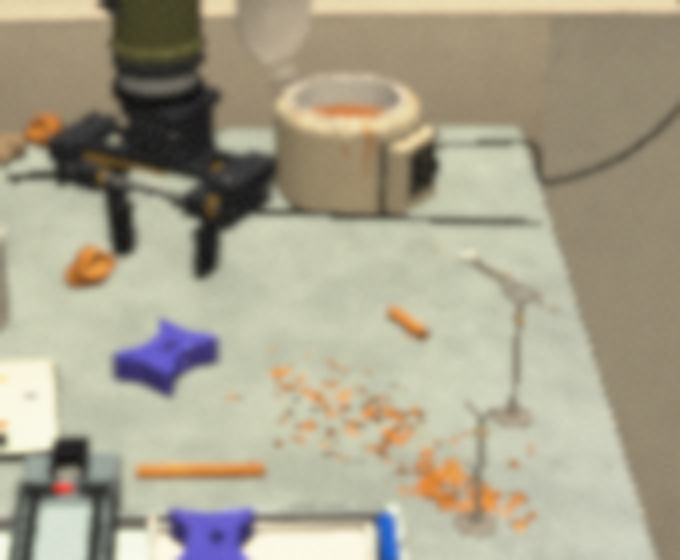

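View pics/g22.png

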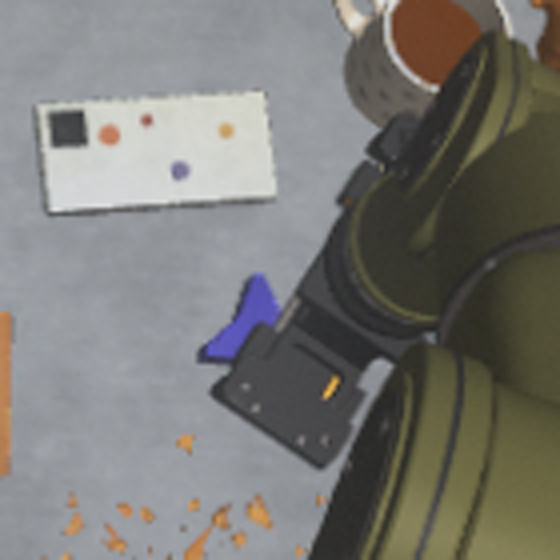

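```bash
python3 -c "
from h import *
b=snapshot('side');W=cloud(b)
s=(W[...,0]>.64)&(W[...,0]<.85)&(W[...,1]>-.42)&(W[...,1]<-.2)&(W[...,2]>.02)&(W[...,2]<.11)
w=W[s]; c=np.array([.605,-.2485]); t=np.radians(-34)
d=w[:,:2]-c; al=d@[np.cos(t),np.sin(t)]; pe=d@[-np.sin(t),np.cos(t)]
print(len(w),w.min(0),w.max(0))
k=(abs(pe)<.06)&(al>0); print(np.sort(al[k])[:10])
import collections
a=snapshot('top');W=cloud(a)
s=(W[...,0]>.6)&(W[...,0]<.85)&(W[...,1]>-.45)&(W[...,1]<-.2)&(W[...,2]>.04)&(W[...,2]<.11)
w=W[s];print(len(w),w.min(0),w.max(0))
"

```

```text
812 [ 0.64178244 -0.41965557  0.02008938] [ 0.84984761 -0.22533073  0.10960964]
[0.01877845 0.02039742 0.02254296 0.02377071 0.02386644 0.02632053
 0.0274622  0.02945915 0.03157217 0.0317929 ]
1416 [ 0.74916259 -0.44985939  0.04021954] [ 0.84976223 -0.28245379  0.10993747]
```

```bash
python3 -m creep '[{"hand":0.07,"slide":[0.002,0.001,0.04],"turn":0.4},{"hand":0.07,"slide":[0,0,0.045],"turn":0},{"hand":0.07,"slide":[0,0,0.017],"turn":0},{"hand":0.07,"slide":[0,0,0],"turn":0},{"hand":0.02,"slide":[0,0,0],"turn":0}]' 30
python3 -m creep '[{"hand":0.02,"slide":[0,0,0],"turn":0},{"hand":0.02,"slide":[0,0,0],"turn":0},{"hand":0.02,"slide":[0,0,0],"turn":0},{"hand":0.02,"slide":[0,0,-0.04],"turn":0},{"hand":0.02,"slide":[0,0,-0.06],"turn":0}]'
python3 -c "
from h import *
b=snapshot('side')
save(b,'g23',(230,90,400,230),4)
plan([.487,.103,.085],0)"
```

```text
clock: 22.48
tool_pos: [0.6057, -0.2511, -0.0151]
eef_rot: [0.956, -0.293, 0.001, 0.0]
contact_force: [0.9, -0.9, 0.8]
opening: 0.706
clock: 23.1
tool_pos: [0.6027, -0.2497, 0.0825]
eef_rot: [0.956, -0.293, -0.002, -0.0]
contact_force: [1.4, -0.7, -0.7]
opening: 0.421
t 23.15 pos [ 0.6081 -0.2525  0.092 ] toolx yaw -34.13 z [ 0.01  -0.004 -1.   ] F [ 1.2 -1.   4.4] op 36.8 q7 -0.13
dist 0.376 world turn 34.1 rows 7
{"slide":[-0.0428,-0.0323,0.0006],"turn":-4.9},{"slide":[-0.0399,-0.0359,0.0006],"turn":-4.9},{"slide":[-0.0367,-0.0391,0.0006],"turn":-4.9},{"slide":[-0.0332,-0.0422,0.0007],"turn":-4.9},{"slide":[-0.0295,-0.0448,0.0006],"turn":-4.9},
{"slide":[-0.0256,-0.0472,0.0007],"turn":-4.9},{"slide":[-0.0215,-0.0492,0.0006],"turn":-4.9},
```

View pics/g23.png

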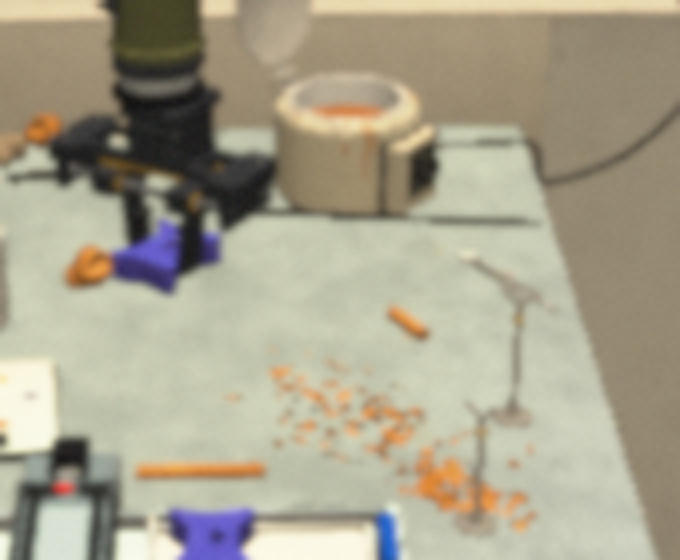

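```bash
python3 -m creep '[{"hand":0.02,"slide":[-0.042,-0.032,0],"turn":-4.9},{"hand":0.02,"slide":[-0.039,-0.036,0],"turn":-4.9},{"hand":0.02,"slide":[-0.036,-0.039,0],"turn":-4.9},{"hand":0.02,"slide":[-0.033,-0.042,0],"turn":-4.9},{"hand":0.02,"slide":[-0.029,-0.045,0],"turn":-4.9}]'
python3 -m creep '[{"hand":0.02,"slide":[-0.025,-0.047,0],"turn":-4.9},{"hand":0.02,"slide":[-0.021,-0.049,0],"turn":-4.9},{"hand":0.02,"slide":[0,0,0],"turn":0},{"hand":0.02,"slide":[0,0,0],"turn":0},{"hand":0.02,"slide":[0,0,0],"turn":0}]'
python3 -c "
from h import *
goal([.49,.103,-.004],0)
b=snapshot('side')
save(b,'g24',(200,130,370,270),4)"
```

```text
clock: 23.78
tool_pos: [0.5198, 0.0033, 0.0834]
eef_rot: [0.997, -0.082, 0.0, -0.0]
contact_force: [0.3, -0.6, -0.2]
opening: 0.415
clock: 24.4
tool_pos: [0.4873, 0.1008, 0.0834]
eef_rot: [1.0, 0.0, 0.0, 0.001]
contact_force: [-0.2, 0.7, -0.8]
opening: 0.415
t 24.4 pos [0.4873 0.1008 0.0834] toolx yaw 0.01 z [ 0.001 -0.001 -1.   ] F [-0.2  0.7 -0.8] op 36.5 q7 -0.2
slide total mm [ 2.7 -2.2 87.4]
turn (tool z, deg) 0.0 (world -0.0 )
```

View pics/g24.png

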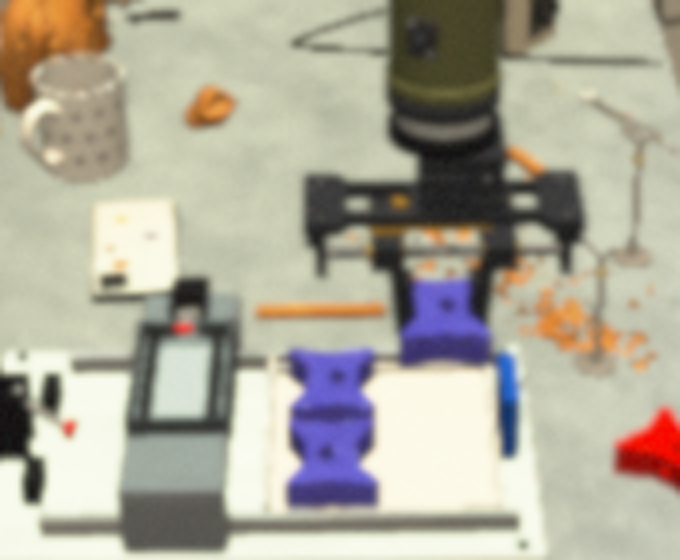

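```bash
python3 -m creep '[{"hand":0.02,"slide":[0.002,-0.002,0.025],"turn":0},{"hand":0.02,"slide":[0,0,0.03],"turn":0},{"hand":0.02,"slide":[0,0,0.02],"turn":0},{"hand":0.02,"slide":[0,0,0.01],"turn":0},{"hand":0.02,"slide":[0,0,0],"turn":0}]'
python3 -c "
from h import *
goal([.49,.103,-.004],0)
b=snapshot('side')
save(b,'g25',(200,130,370,270),4)"
```

```text
clock: 25.08
tool_pos: [0.4886, 0.104, -0.002]
eef_rot: [1.0, 0.001, -0.0, 0.0]
contact_force: [1.4, 0.3, -1.3]
opening: 0.417
t 25.07 pos [ 0.4886  0.104  -0.002 ] toolx yaw 0.12 z [-0.001 -0.    -1.   ] F [ 1.4  0.3 -1.3] op 36.7 q7 -0.2
slide total mm [1.4 1.  2. ]
turn (tool z, deg) 0.1 (world -0.1 )
```

View pics/g25.png

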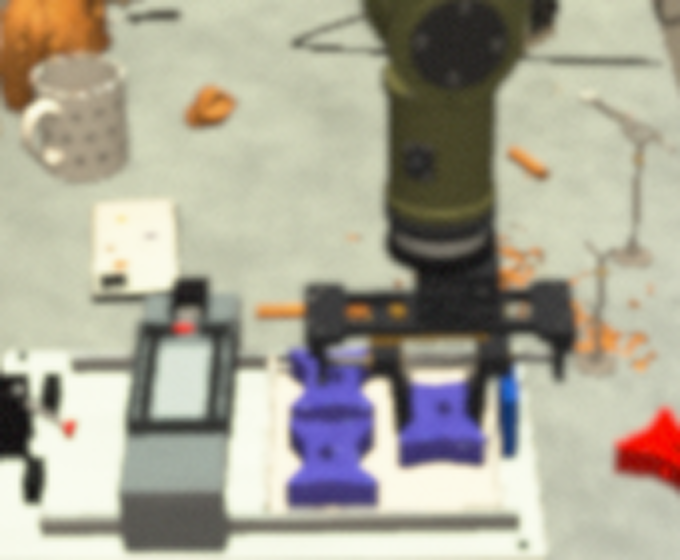

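```bash
python3 -m creep '[{"hand":0.02,"slide":[0.001,0,0.002],"turn":0},{"hand":0.042,"slide":[0,0,0],"turn":0},{"hand":0.042,"slide":[0,0,0],"turn":0},{"hand":0.044,"slide":[0,0,-0.03],"turn":0},{"hand":0.06,"slide":[0,0,-0.06],"turn":0}]'
python3 -m creep '[{"hand":0.06,"slide":[-0.03,-0.06,-0.02],"turn":0},{"hand":0.06,"slide":[0,-0.06,0],"turn":0},{"hand":0.06,"slide":[0,-0.06,0],"turn":0},{"hand":0.06,"slide":[0,0,0],"turn":0},{"hand":0.06,"slide":[0,0,0],"turn":0}]'
python3 -c "
from h import *
st()
b=snapshot('side');a=snapshot('top')
save(b,'g26',(200,130,370,270),4);save(a,'g27',(190,110,350,300),3)
for o in blocks(a): print(o)
for d in pinpoint('tray_handle',a)[:1]+pinpoint('tray_handle',b)[:1]: print(d)
for s in (a,b):
  W=cloud(s);hsv=cv2.cvtColor(s['frame'],cv2.COLOR_RGB2HSV);m=cv2.inRange(hsv,(100,150,60),(115,255,255))>0
  q=m&(W[...,0]>.40)&(W[...,0]<.5)&(abs(W[...,1]-.1)<.06)&(W[...,2]>.055)
  w=W[q];print(len(w),np.percentile(w,[5,50,95],axis=0).round(4))
"
```

```text
clock: 25.75
tool_pos: [0.4883, 0.1046, 0.086]
eef_rot: [1.0, 0.002, -0.002, 0.0]
contact_force: [1.2, 0.3, -0.3]
opening: 0.586
clock: 26.38
tool_pos: [0.4619, 0.2775, 0.1042]
eef_rot: [1.0, 0.002, -0.0, 0.001]
contact_force: [-0.1, -1.3, -0.2]
opening: 0.681
t 26.38 pos [0.4619 0.2775 0.1042] toolx yaw 0.21 z [-0.    -0.001 -1.   ] F [-0.1 -1.3 -0.2] op 60.0 q7 -0.45
{'c': array([0.5653, 0.1469]), 'rc': array([0.5645, 0.147 ]), 'dims': (63.0, 74.0), 'xyaw': np.float32(0.0), 'A': 3014}
{'c': array([0.5647, 0.0563]), 'rc': array([0.5655, 0.056 ]), 'dims': (61.0, 76.0), 'xyaw': np.float32(0.0), 'A': 2960}
{'c': array([0.4894, 0.1041]), 'rc': array([0.4905, 0.1045]), 'dims': (63.0, 75.0), 'xyaw': np.float32(0.0), 'A': 2882}
{'uv': [264.9, 269.3], 'conf': 0.97}
{'uv': [327.3, 222.8], 'conf': 0.69}
112 [[0.4329 0.079  0.065 ]
 [0.4378 0.1019 0.0681]
 [0.4424 0.127  0.0712]]
28 [[0.4397 0.0838 0.0585]
 [0.443  0.1277 0.0689]
 [0.4457 0.1368 0.0713]]
```

View pics/g26.png

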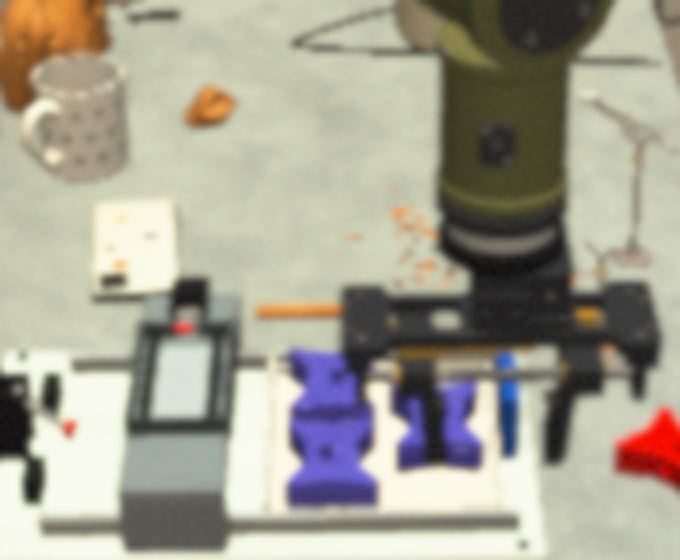

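View pics/g27.png

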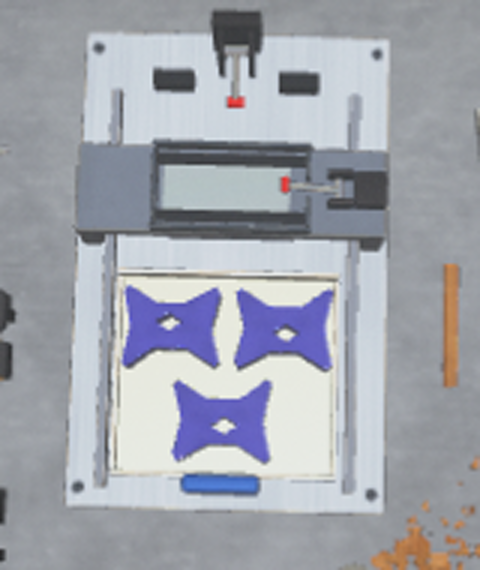

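```bash
python3 -m creep '[{"hand":0.05,"slide":[-0.008,0.058,0],"turn":0},{"hand":0.05,"slide":[-0.008,0.058,0],"turn":0},{"hand":0.045,"slide":[-0.008,0.058,0],"turn":0},{"hand":0.045,"slide":[0,0,0],"turn":0},{"hand":0.045,"slide":[0,0,0],"turn":0}]'
python3 -c "
from h import *
goal([.4385,.103,.019],0)
b=snapshot('side');save(b,'g28',(200,130,370,270),4)"
```

```text
clock: 27.2
tool_pos: [0.4393, 0.1041, 0.1043]
eef_rot: [1.0, 0.001, 0.0, -0.0]
contact_force: [0.4, 1.1, 0.0]
opening: 0.514
t 27.2 pos [0.4393 0.1041 0.1043] toolx yaw 0.11 z [ 0.001  0.001 -1.   ] F [0.4 1.1 0. ] op 45.3 q7 -0.22
slide total mm [-0.9  1.1 85.3]
turn (tool z, deg) 0.1 (world -0.1 )
```

View pics/g28.png

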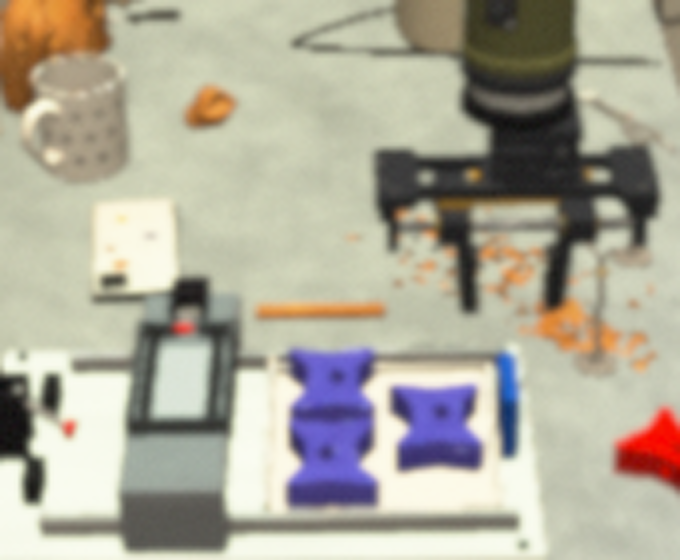

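```bash
python3 -m creep '[{"hand":0.045,"slide":[-0.001,0.001,0.04],"turn":0},{"hand":0.045,"slide":[0,0,0.03],"turn":0},{"hand":0.045,"slide":[0,0,0.015],"turn":0},{"hand":0.045,"slide":[0,0,0],"turn":0}]' 
python3 -m creep '[{"hand":0,"slide":[0,0,0],"turn":0},{"hand":0,"slide":[0,0,0],"turn":0},{"hand":0,"slide":[0,0,0],"turn":0},{"hand":0,"slide":[0,0,0],"turn":0}]' 30
python3 -c "
from h import *
st()
b=snapshot('side');save(b,'g29',(200,130,370,270),4)"
```

```text
clock: 27.75
tool_pos: [0.4375, 0.1041, 0.0186]
eef_rot: [1.0, 0.003, -0.001, -0.0]
contact_force: [-0.1, 0.4, 0.2]
opening: 0.51
clock: 28.25
tool_pos: [0.4386, 0.1033, 0.0198]
eef_rot: [1.0, 0.001, 0.001, -0.0]
contact_force: [0.2, 0.7, 5.4]
opening: 0.156
t 28.25 pos [0.4386 0.1033 0.0198] toolx yaw 0.17 z [ 0.002  0.001 -1.   ] F [0.2 0.7 5.4] op 13.7 q7 -0.21
```

View pics/g29.png

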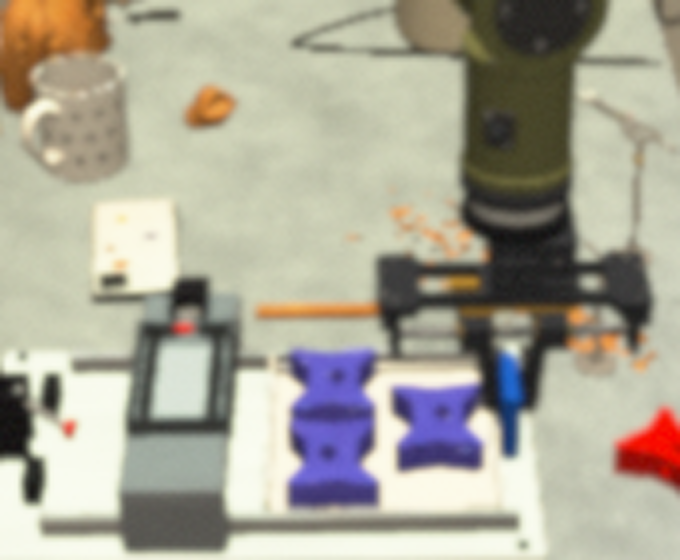

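```bash
python3 -m creep '[{"hand":0,"slide":[0.006,0,0],"turn":0},{"hand":0,"slide":[0.012,0,0],"turn":0},{"hand":0,"slide":[0.015,0,0],"turn":0},{"hand":0,"slide":[0.015,0,0],"turn":0},{"hand":0,"slide":[0.015,0,0],"turn":0}]' 
python3 -m creep '[{"hand":0,"slide":[0.015,0,0],"turn":0},{"hand":0,"slide":[0.015,0,0],"turn":0},{"hand":0,"slide":[0.015,0,0],"turn":0},{"hand":0,"slide":[0.010,0,0],"turn":0},{"hand":0,"slide":[0.006,0,0],"turn":0}]' 
python3 -c "
from h import *
st()
b=snapshot('side');save(b,'g30',(200,130,370,270),4)"
```

```text
clock: 28.92
tool_pos: [0.4966, 0.1029, 0.0197]
eef_rot: [1.0, 0.002, -0.004, 0.0]
contact_force: [-7.4, 0.5, 11.0]
opening: 0.157
clock: 29.55
tool_pos: [0.5586, 0.1034, 0.0197]
eef_rot: [1.0, 0.002, -0.003, 0.0]
contact_force: [-9.0, -0.8, 12.3]
opening: 0.156
t 29.55 pos [0.5586 0.1034 0.0197] toolx yaw 0.21 z [-0.007 -0.001 -1.   ] F [-9.  -0.8 12.3] op 13.7 q7 -0.18
```

View pics/g30.png

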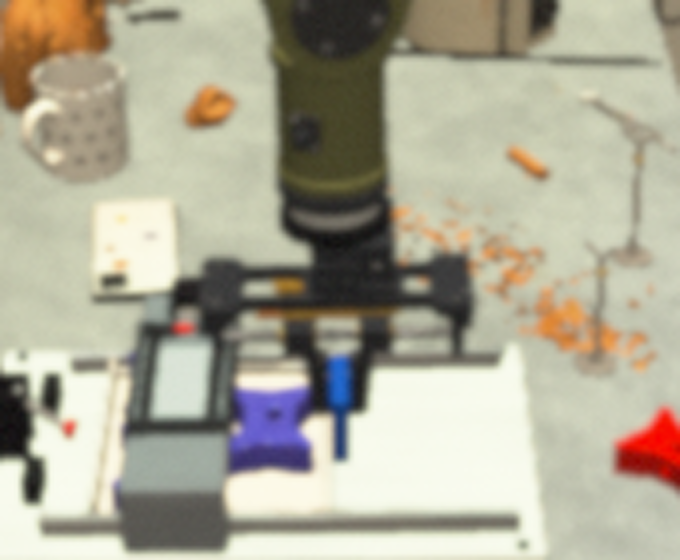

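```bash
python3 -m creep '[{"hand":0,"slide":[0.010,0,0],"turn":0},{"hand":0,"slide":[0.010,0,0],"turn":0},{"hand":0,"slide":[0.006,0,0],"turn":0},{"hand":0,"slide":[0.003,0,0],"turn":0}]' 
python3 -m creep '[{"hand":0,"slide":[0.003,0,0],"turn":0},{"hand":0,"slide":[0.003,0,0],"turn":0},{"hand":0,"slide":[0,0,0],"turn":0}]' 
python3 -c "
from h import *
st()
b=snapshot('side');save(b,'g31',(180,130,350,270),4)"
```

```text
clock: 30.1
tool_pos: [0.587, 0.1036, 0.0197]
eef_rot: [1.0, 0.002, -0.004, 0.0]
contact_force: [-9.4, 0.8, 13.4]
opening: 0.155
clock: 30.48
tool_pos: [0.5935, 0.1037, 0.0198]
eef_rot: [1.0, 0.002, -0.003, 0.0]
contact_force: [-7.1, -0.4, 10.7]
opening: 0.159
t 30.48 pos [0.5935 0.1037 0.0198] toolx yaw 0.21 z [-0.006 -0.    -1.   ] F [-7.1 -0.4 10.7] op 14.0 q7 -0.17
```

View pics/g31.png

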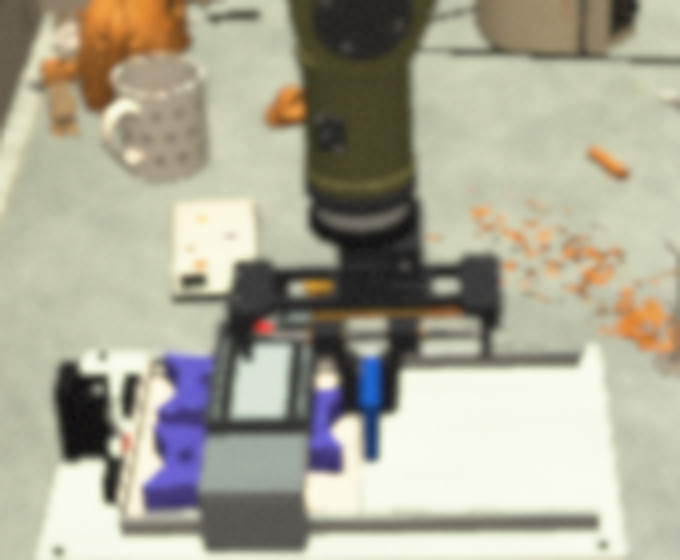

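Nearly home. Push gently until the stops give a force.

```bash
python3 -m creep '[{"hand":0,"slide":[0.002,0,0],"turn":0},{"hand":0,"slide":[0.001,0,0],"turn":0}]' 
python3 -m creep '[{"hand":0,"slide":[0.002,0,0],"turn":0},{"hand":0,"slide":[0,0,0],"turn":0}]' 
python3 -m creep '[{"hand":0,"slide":[0.002,0,0],"turn":0},{"hand":0,"slide":[0,0,0],"turn":0}]' 
```

```text
clock: 30.78
tool_pos: [0.5941, 0.1036, 0.0197]
eef_rot: [1.0, 0.002, -0.005, 0.0]
contact_force: [-12.4, -0.1, 17.3]
opening: 0.156
clock: 31.02
tool_pos: [0.594, 0.1036, 0.0197]
eef_rot: [1.0, 0.002, -0.007, 0.0]
contact_force: [-15.3, 0.2, 18.8]
opening: 0.155
clock: 31.28
tool_pos: [0.5939, 0.1036, 0.0196]
eef_rot: [1.0, 0.002, -0.009, 0.001]
contact_force: [-17.8, -0.3, 23.0]
opening: 0.156
```

```bash
python3 -m creep '[{"hand":0,"slide":[-0.004,0,0],"turn":0},{"hand":0,"slide":[0,0,-0.001],"turn":0}]' 
python3 -m creep '[{"hand":0.024,"slide":[0,0,0],"turn":0},{"hand":0.024,"slide":[0,0,0],"turn":0},{"hand":0.024,"slide":[0,0,-0.02],"turn":0},{"hand":0.024,"slide":[0,0,-0.05],"turn":0},{"hand":0.024,"slide":[0,0,-0.03],"turn":0}]' 
python3 -m creep '[{"hand":0.03,"slide":[0,-0.05,0],"turn":0},{"hand":0.04,"slide":[-0.01,-0.06,0],"turn":0},{"hand":0.04,"slide":[-0.02,-0.06,0],"turn":0},{"hand":0.04,"slide":[-0.02,-0.05,0],"turn":0},{"hand":0.04,"slide":[0,0,0],"turn":0}]' 
python3 -c "
from h import *
st()
b=snapshot('side');a=snapshot('top')
save(b,'g32',(180,130,350,270),4);save(a,'g33',(90,90,350,300),3)
W=cloud(a);hsv=cv2.cvtColor(a['frame'],cv2.COLOR_RGB2HSV);m=cv2.inRange(hsv,(5,180,120),(20,255,255))>0
k=dict(x0=.38,x1=.54,y0=.28,y1=.47)
for s in (a,b):
  im=rectify(s,.038,**k);h=cv2.cvtColor(im,cv2.COLOR_RGB2HSV);mm=cv2.inRange(h,(5,150,110),(22,255,255))
  cnt=max(cv2.findContours(mm,cv2.RETR_EXTERNAL,cv2.CHAIN_APPROX_NONE)[0],key=len)[:,0]
  w=np.stack([k['x1']-cnt[:,1]*.001,k['y1']-cnt[:,0]*.001],1)
  r=cv2.minAreaRect((w*1000).astype(np.float32));print('fin top',r)
  im=rectify(s,.006,**k); cv2.imwrite('pics/cov%d.png'%s['shot'],cv2.resize(im[:,:,::-1],None,fx=3,fy=3)); print(s['shot'])
"
```

```text
clock: 31.52
tool_pos: [0.5941, 0.1037, 0.0197]
eef_rot: [1.0, 0.002, -0.005, 0.0]
contact_force: [-6.8, 0.7, 0.5]
opening: 0.158
clock: 32.15
tool_pos: [0.6019, 0.1037, 0.1238]
eef_rot: [1.0, 0.002, 0.003, -0.0]
contact_force: [0.1, 0.2, -0.5]
opening: 0.269
clock: 32.78
tool_pos: [0.5466, 0.3307, 0.1215]
eef_rot: [1.0, 0.007, 0.0, -0.003]
contact_force: [0.3, -0.6, 0.9]
opening: 0.452
t 32.77 pos [0.5466 0.3307 0.1215] toolx yaw 0.76 z [ 0.     0.006 -1.   ] F [ 0.3 -0.6  0.9] op 39.8 q7 -0.48
fin top ((453.0685729980469, 362.3844909667969), (40.7370719909668, 15.08112907409668), 57.2647705078125)
49
fin top ((461.9382019042969, 384.10113525390625), (72.60985565185547, 26.923946380615234), 57.9946174621582)
48
```

View pics/g32.png

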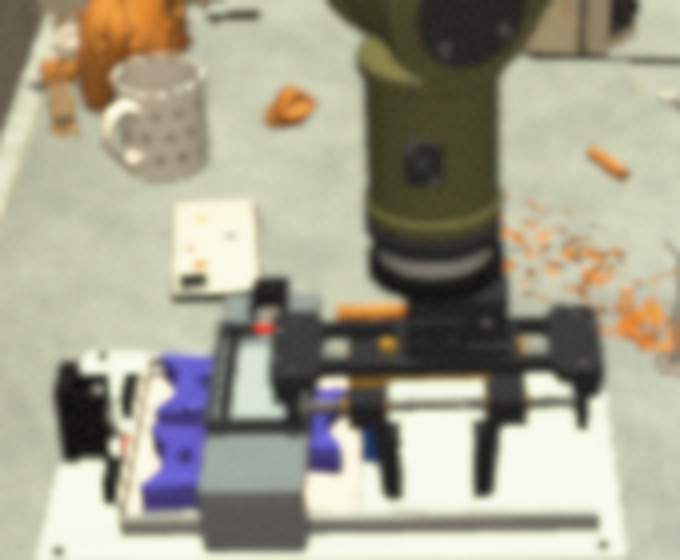

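View pics/g33.png

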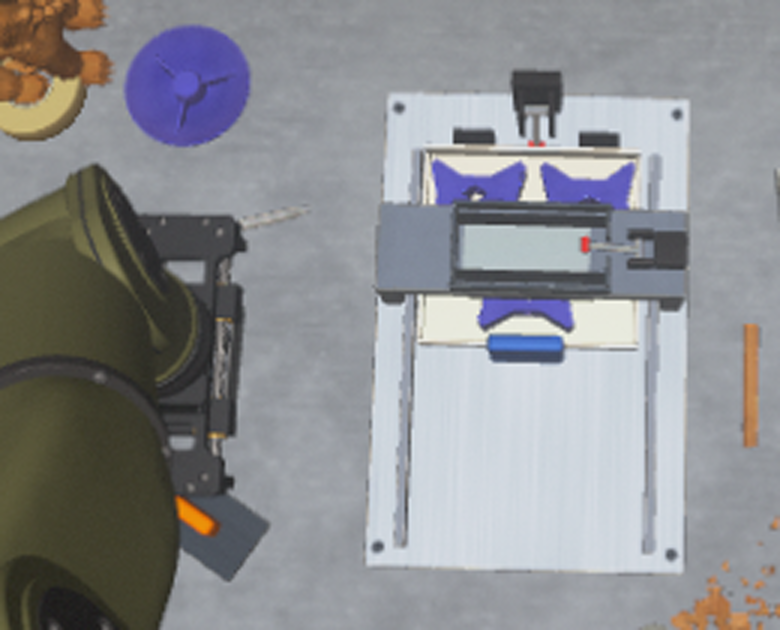

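```bash
python3 -c "
from h import *
b=snapshot('side');a=snapshot('top')
k=dict(x0=.36,x1=.56,y0=.27,y1=.48)
for s,f in ((a,'top0'),(b,'side0')):
  s=dict(s);s['frame']=cv2.imread('pics/%s.png'%f)[:,:,::-1].copy()
  im=rectify(s,.038,**k);h=cv2.cvtColor(im,cv2.COLOR_RGB2HSV);mm=cv2.inRange(h,(5,150,110),(22,255,255))
  cnt=max(cv2.findContours(mm,cv2.RETR_EXTERNAL,cv2.CHAIN_APPROX_NONE)[0],key=len)[:,0]
  w=np.stack([k['x1']-cnt[:,1]*.001,k['y1']-cnt[:,0]*.001],1)
  print(f,'fin top',cv2.minAreaRect((w*1000).astype(np.float32)))
  im2=rectify(s,.006,**k)
  cv2.imwrite('pics/c_%s.png'%f,cv2.resize(np.hstack([im2,im])[:,:,::-1],None,fx=1.9,fy=1.9))
"
```

```text
top0 fin top ((456.3341369628906, 367.60736083984375), (51.855804443359375, 14.717171669006348), 57.094757080078125)
side0 fin top ((461.88201904296875, 384.01123046875), (72.82185363769531, 26.923946380615234), 57.9946174621582)
```

View pics/c_top0.png

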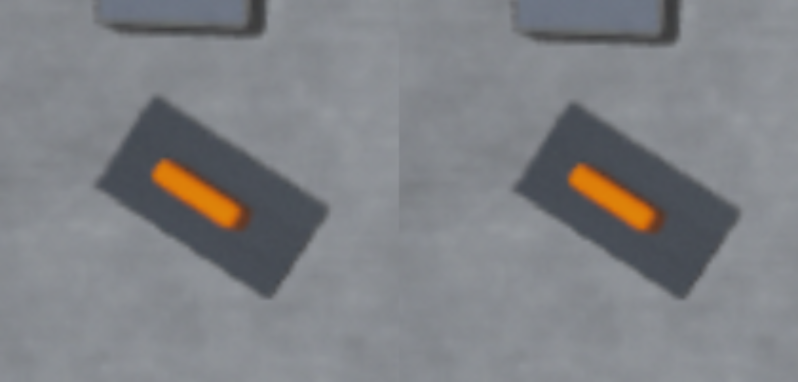

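View pics/c_side0.png

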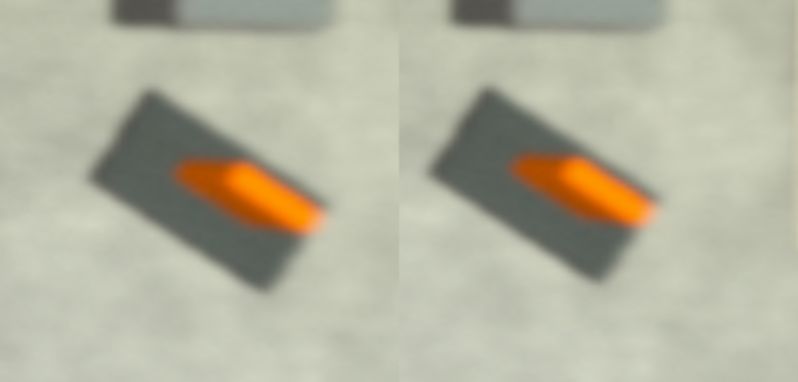

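```bash
python3 -c "
from h import *
plan([.457,.369,.06],-33)"
```

```text
t 32.98 pos [0.5509 0.3208 0.1211] toolx yaw 0.04 z [ 0.002 -0.001 -1.   ] F [0.4 0.  0.8] op 40.0 q7 -0.48
dist 0.122 world turn -33.0 rows 4
{"slide":[-0.0235,-0.0121,0.0152],"turn":8.3},{"slide":[-0.025,-0.0086,0.0152],"turn":8.3},{"slide":[-0.0259,-0.0048,0.0152],"turn":8.3},{"slide":[-0.0264,-0.0011,0.0153],"turn":8.3},
```

```bash
python3 -m creep '[{"hand":0.04,"slide":[-0.024,-0.012,0],"turn":8.3},{"hand":0.04,"slide":[-0.025,-0.009,0.015],"turn":8.3},{"hand":0.04,"slide":[-0.026,-0.005,0.02],"turn":8.3},{"hand":0.04,"slide":[-0.026,-0.001,0.02],"turn":8.3},{"hand":0.04,"slide":[0,0,0],"turn":0}]' 
python3 -m creep '[{"hand":0.04,"slide":[0,0,0],"turn":0}]' 
python3 -c "
from h import *
goal([.457,.369,-.012],-33)
b=snapshot('side');save(b,'g34',(240,220,400,340),4)"
```

```text
clock: 33.6
tool_pos: [0.4533, 0.3705, 0.0643]
eef_rot: [0.959, -0.283, -0.001, 0.001]
contact_force: [0.1, -0.3, 0.0]
opening: 0.456
clock: 33.72
tool_pos: [0.4578, 0.3697, 0.0662]
eef_rot: [0.959, -0.284, 0.001, -0.0]
contact_force: [0.5, 0.3, 0.8]
opening: 0.454
t 33.73 pos [0.4578 0.3697 0.0662] toolx yaw -33.03 z [ 0.003  0.    -1.   ] F [0.5 0.3 0.8] op 40.0 q7 -0.98
slide total mm [-0.5  1.2 78.2]
turn (tool z, deg) -0.0 (world 0.0 )
```

View pics/g34.png

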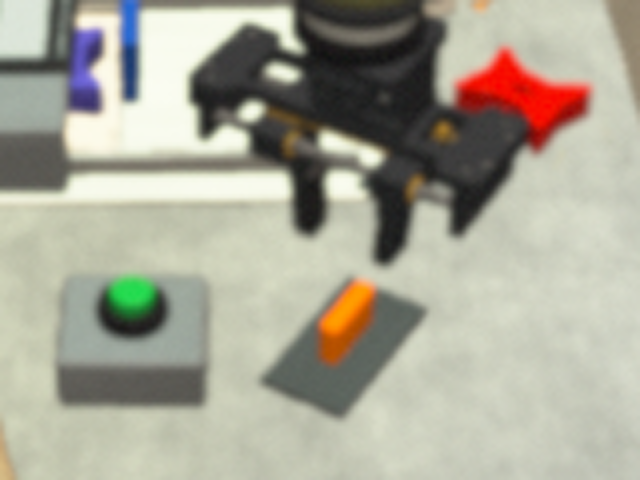

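```bash
python3 -m creep '[{"hand":0.04,"slide":[0,0.001,0.03],"turn":0},{"hand":0.04,"slide":[0,0,0.03],"turn":0},{"hand":0.04,"slide":[0,0,0.017],"turn":0},{"hand":0.04,"slide":[0,0,0],"turn":0}]' 
python3 -c "
from h import *
st()
b=snapshot('side');save(b,'g35',(240,220,400,340),4)"
```

```text
clock: 34.28
tool_pos: [0.4551, 0.3694, -0.0122]
eef_rot: [0.959, -0.284, -0.0, 0.0]
contact_force: [-0.7, -0.3, 0.4]
opening: 0.454
t 34.27 pos [ 0.4551  0.3694 -0.0122] toolx yaw -33.05 z [-0.    -0.001 -1.   ] F [-0.7 -0.3  0.4] op 40.0 q7 -0.95
```

View pics/g35.png

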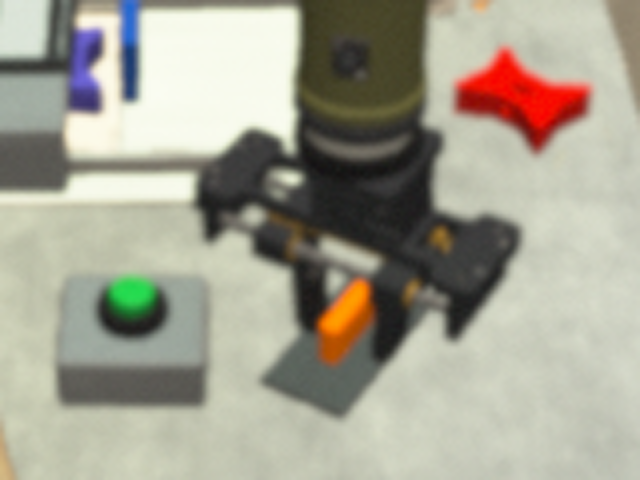

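```bash
python3 -m creep '[{"hand":0,"slide":[0,0,0],"turn":0},{"hand":0,"slide":[0,0,0],"turn":0},{"hand":0,"slide":[0,0,0],"turn":0},{"hand":0,"slide":[0,0,0],"turn":0}]' 50
python3 -c "
from h import *
st()"
python3 -m creep '[{"hand":0,"slide":[0,0,-0.02],"turn":0},{"hand":0,"slide":[0,0,-0.05],"turn":0},{"hand":0,"slide":[0,0,-0.06],"turn":0},{"hand":0,"slide":[0,0,-0.02],"turn":0},{"hand":0,"slide":[0,0,0],"turn":0}]'
python3 -c "
from h import *
st()
b=snapshot('side');save(b,'g36',(240,180,400,300),4)
plan([.670,.1015,.145],0)"
```

```text
clock: 34.83
tool_pos: [0.4559, 0.3702, -0.011]
eef_rot: [0.959, -0.284, 0.001, -0.001]
contact_force: [1.1, -1.3, 5.5]
opening: 0.154
t 34.83 pos [ 0.4559  0.3702 -0.011 ] toolx yaw -33.03 z [ 0.002  0.001 -1.   ] F [ 1.1 -1.3  5.5] op 13.6 q7 -0.95
clock: 35.45
tool_pos: [0.4544, 0.3711, 0.1401]
eef_rot: [0.959, -0.284, 0.0, -0.001]
contact_force: [0.5, 0.3, -4.0]
opening: 0.153
t 35.45 pos [0.4544 0.3711 0.1401] toolx yaw -32.96 z [ 0.001  0.002 -1.   ] F [ 0.5  0.3 -4. ] op 13.5 q7 -1.01
t 35.5 pos [0.4534 0.3705 0.1385] toolx yaw -32.96 z [-0.001  0.    -1.   ] F [-0.3 -1.  -5.2] op 13.4 q7 -1.01
dist 0.345 world turn 33.0 rows 6
{"slide":[0.0547,0.018,-0.0011],"turn":-5.5},{"slide":[0.0527,0.0231,-0.0011],"turn":-5.5},{"slide":[0.0502,0.0281,-0.0012],"turn":-5.5},{"slide":[0.0473,0.0328,-0.0011],"turn":-5.5},{"slide":[0.044,0.0371,-0.0012],"turn":-5.5},
{"slide":[0.0402,0.0412,-0.0011],"turn":-5.5},
```

View pics/g36.png

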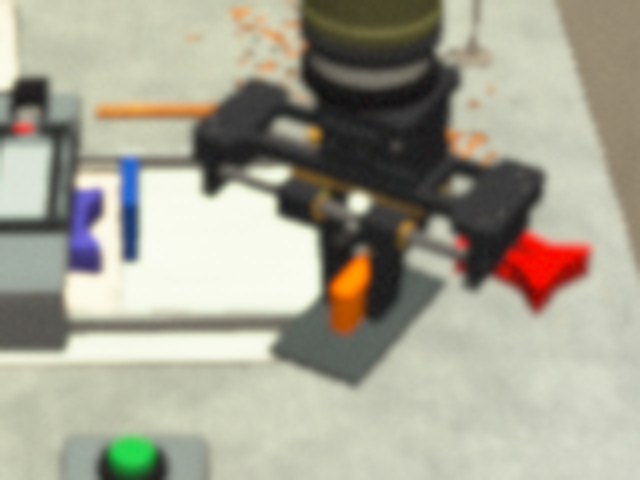

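```bash
python3 -m creep '[{"hand":0,"slide":[0.045,0.015,0],"turn":-5.5},{"hand":0,"slide":[0.045,0.02,0],"turn":-5.5},{"hand":0,"slide":[0.045,0.025,0],"turn":-5.5},{"hand":0,"slide":[0.045,0.03,0],"turn":-5.5},{"hand":0,"slide":[0.04,0.035,0],"turn":-5.5}]'
python3 -m creep '[{"hand":0,"slide":[0.03,0.03,0],"turn":-5.5},{"hand":0,"slide":[0,0,0],"turn":0},{"hand":0,"slide":[0,0,0],"turn":0}]'
python3 -c "
from h import *
plan([.670,.1025,.14],0)"
```

```text
clock: 36.12
tool_pos: [0.6135, 0.1697, 0.1359]
eef_rot: [0.999, -0.046, -0.002, 0.0]
contact_force: [0.2, 1.8, -3.4]
opening: 0.156
clock: 36.5
tool_pos: [0.6393, 0.139, 0.1362]
eef_rot: [1.0, -0.0, -0.002, -0.0]
contact_force: [-0.3, 1.2, -3.9]
opening: 0.153
t 36.5 pos [0.6393 0.139  0.1362] toolx yaw -0.01 z [-0.005  0.001 -1.   ] F [-0.3  1.2 -3.9] op 13.5 q7 -0.2
dist 0.048 world turn 0.0 rows 1
{"slide":[0.0307,0.0365,-0.004],"turn":-0.0},
```

```bash
python3 -m creep '[{"hand":0,"slide":[0.015,0.018,0],"turn":0},{"hand":0,"slide":[0.015,0.018,0],"turn":0},{"hand":0,"slide":[0,0,0],"turn":0},{"hand":0,"slide":[0,0,0],"turn":0},{"hand":0,"slide":[0,0,0],"turn":0}]'
python3 -c "
from h import *
goal([.670,.1025,.085],0)
b=snapshot('side');save(b,'g37',(170,120,330,260),4);a=snapshot('top');save(a,'g38',(190,110,350,230),4)"
```

```text
clock: 37.12
tool_pos: [0.6701, 0.1047, 0.1378]
eef_rot: [1.0, 0.001, -0.001, -0.001]
contact_force: [-0.1, 0.2, -4.0]
opening: 0.156
t 37.12 pos [0.6701 0.1047 0.1378] toolx yaw 0.14 z [-0.002  0.001 -1.   ] F [-0.1  0.2 -4. ] op 13.7 q7 -0.15
slide total mm [-0.   2.2 52.8]
turn (tool z, deg) 0.1 (world -0.1 )
```

View pics/g37.png

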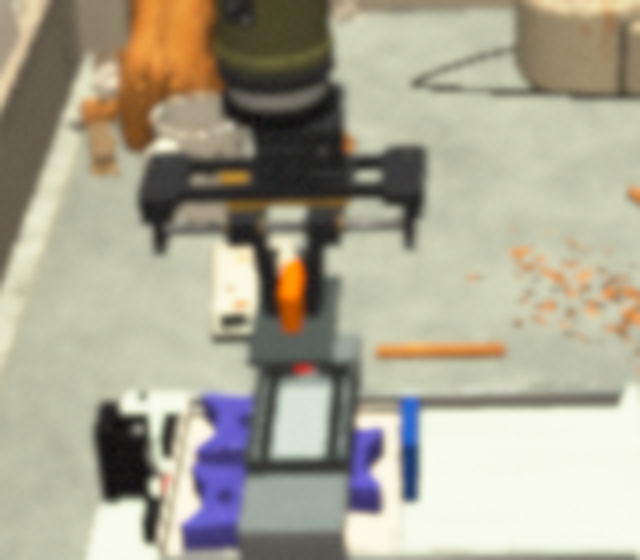

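View pics/g38.png

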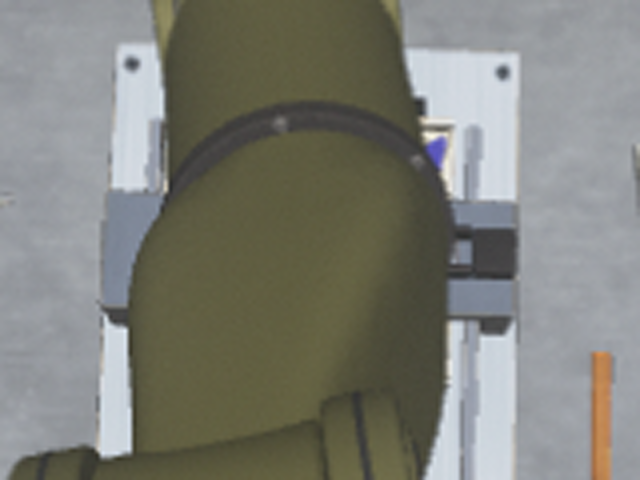

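```bash
python3 -m creep '[{"hand":0,"slide":[0,0.002,0.02],"turn":0},{"hand":0,"slide":[0,0,0.02],"turn":0},{"hand":0,"slide":[0,0,0.012],"turn":0},{"hand":0,"slide":[0,0,0],"turn":0},{"hand":0,"slide":[0,0,0],"turn":0}]'
python3 -c "
from h import *
goal([.670,.1025,.059],0)
b=snapshot('side');save(b,'g39',(200,160,300,260),6)
k=dict(x0=.61,x1=.73,y0=0.0,y1=.2)
g=rectify(b,.096,**k); cv2.imwrite('pics/g40.png',cv2.resize(g[:,:,::-1],None,fx=4,fy=4))
"
```

```text
clock: 37.85
tool_pos: [0.6719, 0.1005, 0.0867]
eef_rot: [1.0, -0.0, 0.001, -0.0]
contact_force: [0.2, -0.4, -3.1]
opening: 0.157
t 37.85 pos [0.6719 0.1005 0.0867] toolx yaw -0.0 z [ 0.001  0.    -1.   ] F [ 0.2 -0.4 -3.1] op 13.9 q7 -0.14
slide total mm [-1.9 -2.  27.7]
turn (tool z, deg) -0.0 (world 0.0 )
```

View pics/g39.png

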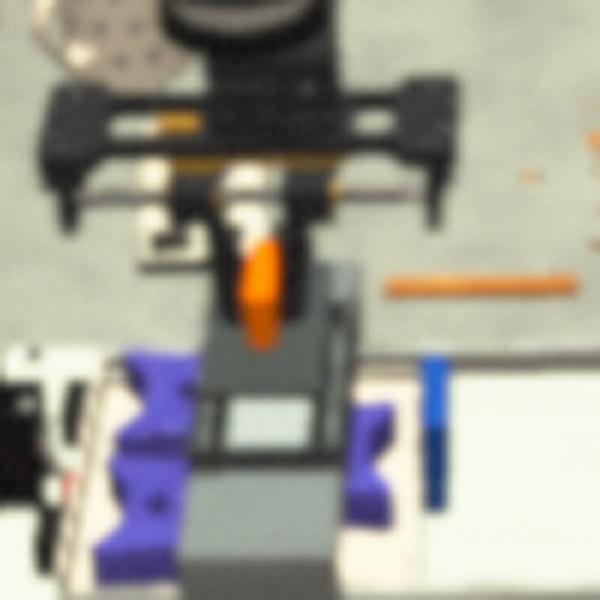

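View pics/g40.png

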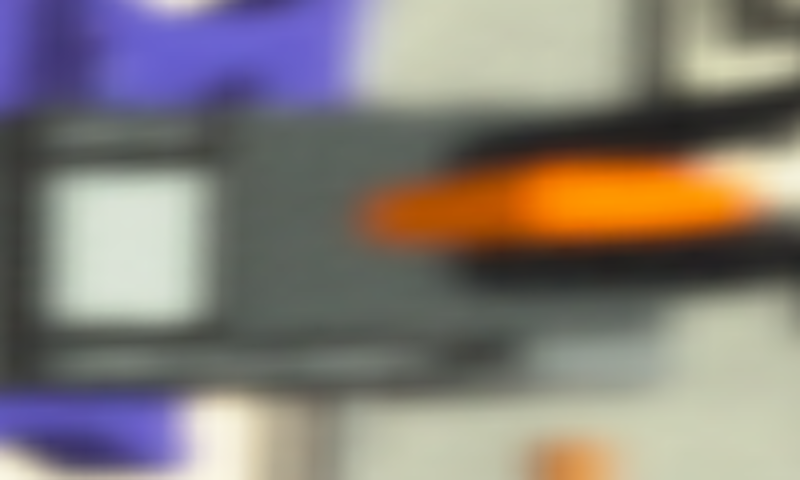

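```bash
python3 -m creep '[{"hand":0,"slide":[0,0,0],"turn":0}]'
python3 -c "
from h import *
st()
b=snapshot('side')
k=dict(x0=.62,x1=.72,y0=0.04,y1=.18,res=.00025)
def rr(z):
    s=b; xs=np.arange(k['x1'],k['x0'],-.00025); ys=np.arange(k['y1'],k['y0'],-.00025)
    X,Y=np.meshgrid(xs,ys,indexing='ij');P=np.stack([X.ravel(),Y.ravel(),np.full(X.size,z),np.ones(X.size)])
    c=s['camera_from_world']@P;a=c[:2]/c[2];a=a*(1+s['k1']*(a**2).sum(0));u=a*s['mtx'][[0,1],[0,1]][:,None]+s['mtx'][:2,2][:,None]
    m=u.reshape(2,*X.shape).astype(np.float32);return cv2.remap(s['frame'],m[0],m[1],cv2.INTER_CUBIC)
A=rr(.103);B=rr(.076)
cv2.imwrite('pics/g41.png',np.vstack([A,B])[:,:,::-1][:, :])
def prof(im,y0,y1):
    c0=int((k['y1']-y1)/.00025);c1=int((k['y1']-y0)/.00025);return im[:,c0:c1].astype(float).mean((1,2))
def edges(p):
    from scipy.signal import find_peaks
    d=np.gradient(cv2.GaussianBlur(p.reshape(-1,1),(1,9),2).ravel());i,_=find_peaks(abs(d),height=.6,distance=6);return [(round(k['x1']-j*.00025,4),round(d[j],1)) for j in i]
print('cover z.103',edges(prof(A,.125,.145)))
print('lips z.076',edges(prof(B,.14,.155)))
"
```

```text
clock: 38.02
tool_pos: [0.6719, 0.1005, 0.0869]
eef_rot: [1.0, -0.0, 0.001, -0.0]
contact_force: [0.1, -0.1, -4.6]
opening: 0.154
t 38.02 pos [0.6719 0.1005 0.0869] toolx yaw -0.0 z [ 0.001  0.    -1.   ] F [ 0.1 -0.1 -4.6] op 13.5 q7 -0.14
cover z.103 [(np.float64(0.704), np.float64(-1.3)), (np.float64(0.702), np.float64(-1.3)), (np.float64(0.6482), np.float64(-0.9)), (np.float64(0.6415), np.float64(1.8)), (np.float64(0.636), np.float64(-1.6)), (np.float64(0.63), np.float64(2.9)), (np.float64(0.6278), np.float64(2.3))]
lips z.076 [(np.float64(0.7105), np.float64(-0.7)), (np.float64(0.7088), np.float64(-0.7)), (np.float64(0.7038), np.float64(0.8)), (np.float64(0.698), np.float64(-2.1)), (np.float64(0.6915), np.float64(5.3)), (np.float64(0.689), np.float64(4.5)), (np.float64(0.6552), np.float64(-3.6)), (np.float64(0.6525), np.float64(-5.5)), (np.float64(0.6452), np.float64(2.6)), (np.float64(0.639), np.float64(-2.2)), (np.float64(0.633), np.float64(2.1)), (np.float64(0.6315), np.float64(2.1)), (np.float64(0.625), np.float64(-1.8)), (np.float64(0.6227), np.float64(-1.8))]
```

View pics/g41.png

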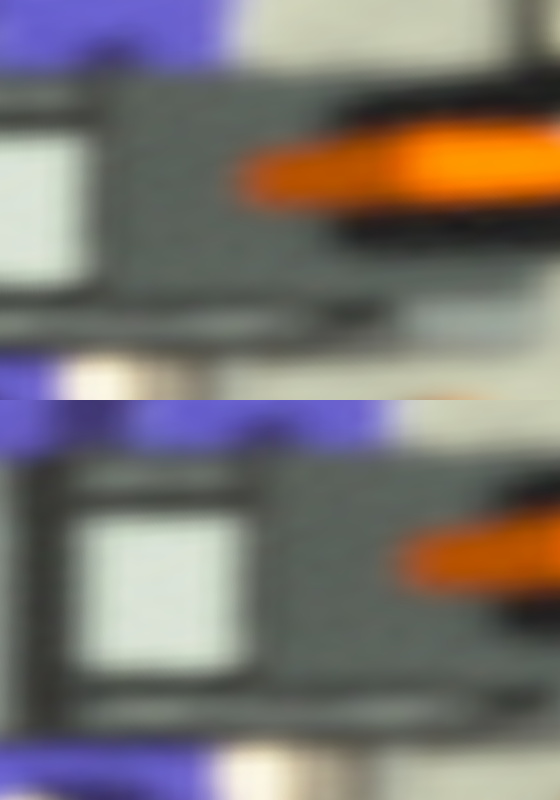

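```bash
python3 -c "
from h import *
g,m=st()
P=[];
for _ in range(2):
  b=snapshot('side');W=cloud(b)
  f=b['frame']
  # plate pixels
  for nm,(x0,x1,y0,y1,z0,z1) in dict(plate=(.655,.695,.105,.15,.09,.115),benchglass=(.66,.685,.155,.165,.05,.09),gtop=(.65,.69,.18,.21,.05,.075)).items():
    s=(W[...,0]>x0)&(W[...,0]<x1)&(W[...,1]>y0)&(W[...,1]<y1)&(W[...,2]>z0)&(W[...,2]<z1)
    w=W[s];print(nm,len(w),w[:,2].mean().round(4) if len(w) else None,np.percentile(w[:,1],[2,98]).round(4) if len(w) else None)
"
```

```text
t 38.08 pos [0.6718 0.1004 0.0869] toolx yaw -0.01 z [ 0.001  0.    -1.   ] F [-0.3 -0.3 -3.9] op 13.7 q7 -0.14
plate 138 0.1065 [0.1072 0.1487]
benchglass 34 0.0713 [0.1574 0.1649]
gtop 98 0.0633 [0.1811 0.2097]
plate 134 0.1065 [0.1069 0.1498]
benchglass 37 0.0713 [0.1608 0.1648]
gtop 97 0.0635 [0.181  0.2084]
```

```bash
python3 -m creep '[{"hand":0,"slide":[-0.003,-0.002,0],"turn":0},{"hand":0,"slide":[0,0,0],"turn":0},{"hand":0,"slide":[0,0,0],"turn":0}]'
python3 -m creep '[{"hand":0,"slide":[0,0,0.006],"turn":0},{"hand":0,"slide":[0,0,0.004],"turn":0},{"hand":0,"slide":[0,0,0],"turn":0},{"hand":0,"slide":[0,0,0],"turn":0}]'
python3 -c "
from h import *
st()
b=snapshot('side');save(b,'g42',(210,170,290,250),8)"
```

```text
clock: 38.55
tool_pos: [0.6682, 0.1024, 0.0862]
eef_rot: [1.0, 0.0, -0.0, -0.0]
contact_force: [0.5, 0.3, -4.6]
opening: 0.15
clock: 39.05
tool_pos: [0.6684, 0.1024, 0.0761]
eef_rot: [1.0, -0.0, 0.0, -0.0]
contact_force: [0.1, 0.1, -3.6]
opening: 0.154
t 39.05 pos [0.6684 0.1024 0.0761] toolx yaw -0.0 z [ 0.  0. -1.] F [ 0.1  0.1 -3.6] op 13.6 q7 -0.15
```

View pics/g42.png

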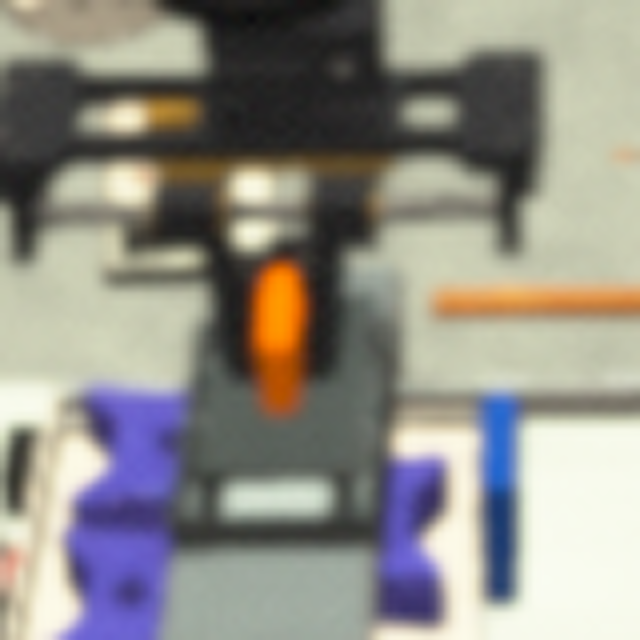

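```bash
python3 -m creep '[{"hand":0,"slide":[0.0005,0,0.004],"turn":0},{"hand":0,"slide":[0,0,0.003],"turn":0},{"hand":0,"slide":[0,0,0],"turn":0}]'
python3 -m creep '[{"hand":0,"slide":[0,0,0.003],"turn":0},{"hand":0,"slide":[0,0,0],"turn":0}]'
python3 -m creep '[{"hand":0,"slide":[0,0,0.003],"turn":0},{"hand":0,"slide":[0,0,0],"turn":0}]'
python3 -c "
from h import *
st()
b=snapshot('side');save(b,'g43',(210,170,290,250),8)"
```

```text
clock: 39.48
tool_pos: [0.6685, 0.1023, 0.0687]
eef_rot: [1.0, 0.0, -0.0, 0.0]
contact_force: [0.6, -0.2, -3.4]
opening: 0.155
clock: 39.72
tool_pos: [0.6686, 0.1024, 0.0659]
eef_rot: [1.0, -0.0, -0.0, -0.0]
contact_force: [-0.3, -0.1, -4.7]
opening: 0.154
clock: 39.98
tool_pos: [0.6686, 0.1023, 0.0629]
eef_rot: [1.0, -0.0, -0.0, 0.0]
contact_force: [-1.1, 0.2, -3.8]
opening: 0.152
t 39.98 pos [0.6686 0.1023 0.0629] toolx yaw -0.01 z [-0. -0. -1.] F [-1.1  0.2 -3.8] op 13.4 q7 -0.14
```

View pics/g43.png

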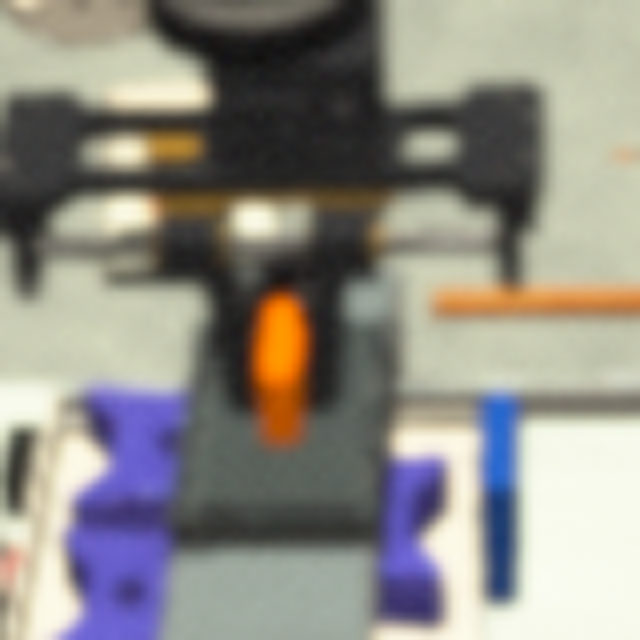

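```bash
python3 -m creep '[{"hand":0,"slide":[0,0,0.002],"turn":0},{"hand":0,"slide":[0,0,0],"turn":0}]'
python3 -m creep '[{"hand":0,"slide":[0,0,0.002],"turn":0},{"hand":0,"slide":[0,0,0],"turn":0}]'
python3 -m creep '[{"hand":0,"slide":[0,0,0.002],"turn":0},{"hand":0,"slide":[0,0,0],"turn":0}]'

```

```text
clock: 40.28
tool_pos: [0.6687, 0.1024, 0.061]
eef_rot: [1.0, -0.0, -0.0, -0.0]
contact_force: [-0.0, 0.7, -2.6]
opening: 0.153
clock: 40.52
tool_pos: [0.6689, 0.1024, 0.0592]
eef_rot: [1.0, -0.0, 0.0, -0.0]
contact_force: [0.1, 0.8, -4.1]
opening: 0.155
clock: 40.78
tool_pos: [0.669, 0.1024, 0.059]
eef_rot: [1.0, -0.0, 0.0, -0.0]
contact_force: [-4.3, -0.9, 7.2]
opening: 0.154
```

```bash
python3 -m creep '[{"hand":0,"slide":[0,0,-0.001],"turn":0},{"hand":0.03,"slide":[0,0,0],"turn":0},{"hand":0.03,"slide":[0,0,0],"turn":0},{"hand":0.03,"slide":[0,0,-0.02],"turn":0},{"hand":0.03,"slide":[0,0,-0.05],"turn":0}]'
python3 -m creep '[{"hand":0.03,"slide":[0,0,-0.02],"turn":0},{"hand":0.0,"slide":[-0.02,-0.05,0],"turn":0},{"hand":0.0,"slide":[-0.02,-0.06,0],"turn":0},{"hand":0.0,"slide":[-0.02,-0.06,0],"turn":0},{"hand":0.0,"slide":[-0.02,-0.06,0],"turn":0}]'
python3 -m creep '[{"hand":0,"slide":[0,-0.03,0],"turn":0},{"hand":0,"slide":[0,0,0],"turn":0},{"hand":0,"slide":[0,0,0],"turn":0}]'
python3 -c "
from h import *
st()
b=snapshot('side');a=snapshot('top');save(b,'g44',(180,150,340,290),4);save(a,'g45',(90,90,350,300),3)
for s in (a,b):
  for d in pinpoint('start_top',s)[:2]: print(d, dep(s,d['uv']))
  k=dict(x0=.52,x1=.66,y0=.30,y1=.46)
  im=rectify(s,.058,**k);h=cv2.cvtColor(im,cv2.COLOR_RGB2HSV);mm=cv2.inRange(h,(45,120,60),(80,255,255))
  M=cv2.moments(mm,True)
  if M['m00']: print('button',k['x1']-M['m01']/M['m00']*.001,k['y1']-M['m10']/M['m00']*.001,M['m00'])
"
```

```text
clock: 41.4
tool_pos: [0.6672, 0.1022, 0.1277]
eef_rot: [1.0, 0.0, -0.002, 0.0]
contact_force: [-0.1, -0.6, -0.4]
opening: 0.341
clock: 42.02
tool_pos: [0.5894, 0.3324, 0.1499]
eef_rot: [1.0, -0.0, 0.001, -0.001]
contact_force: [0.4, 0.7, 0.2]
opening: 0.01
clock: 42.4
tool_pos: [0.5905, 0.3582, 0.149]
eef_rot: [1.0, -0.001, 0.001, 0.001]
contact_force: [0.9, 0.1, 0.5]
opening: 0.004
t 42.4 pos [0.5905 0.3582 0.149 ] toolx yaw -0.11 z [ 0.001 -0.001 -1.   ] F [0.9 0.1 0.5] op 0.3 q7 -0.51
{'uv': [148.8, 205.0], 'conf': 0.55} [0.5853578  0.37739685 0.06150679]
button 0.5847052341597796 0.37591735537190085 363.0
{'uv': [267.7, 288.7], 'conf': 0.65} [0.60298625 0.3420918  0.03947167]
button 0.5896930022573363 0.38234537246049666 886.0
```

View pics/g44.png

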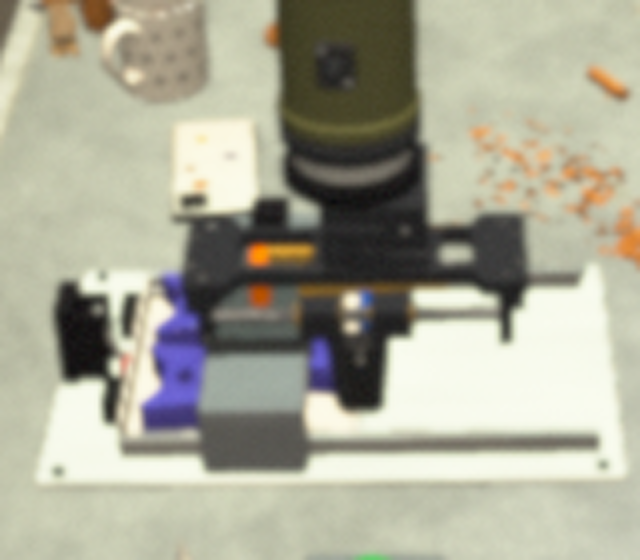

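View pics/g45.png

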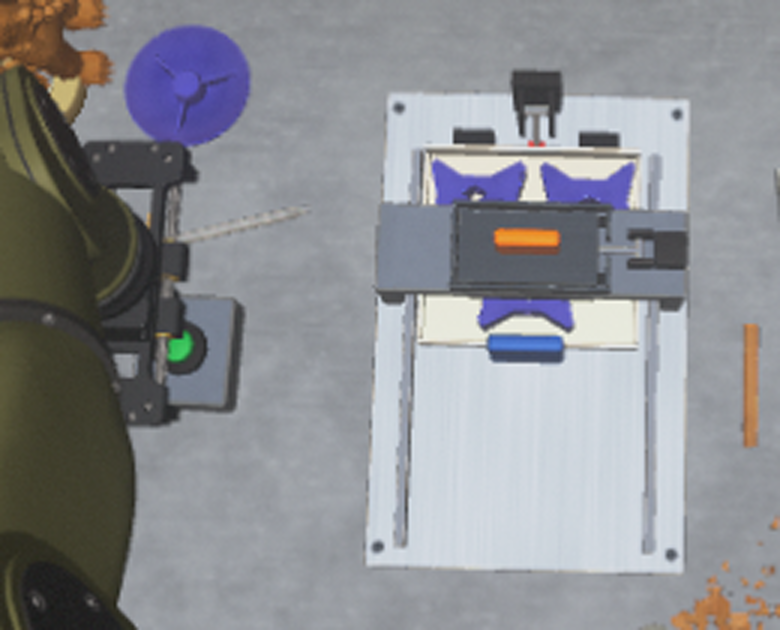

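```bash
python3 -c "
from h import *
b=snapshot('side');a=snapshot('top')
k=dict(x0=.52,x1=.66,y0=.30,y1=.46)
for s,f in ((a,'top0'),(b,'side0')):
  s=dict(s);s['frame']=cv2.imread('pics/%s.png'%f)[:,:,::-1].copy()
  for z in (.055,.062):
    im=rectify(s,z,**k);h=cv2.cvtColor(im,cv2.COLOR_RGB2HSV);mm=cv2.inRange(h,(45,120,110),(80,255,255))
    M=cv2.moments(mm,True)
    print(f,z,'button',k['x1']-M['m01']/M['m00']*.001,k['y1']-M['m10']/M['m00']*.001,M['m00'])
goal([.588,.379,.06])
"
```

```text
top0 0.055 button 0.5878861209964413 0.3812935943060498 562.0
top0 0.062 button 0.5866396396396396 0.3792720720720721 555.0
side0 0.055 button 0.5898712446351931 0.37577539341917027 699.0
side0 0.062 button 0.5895007235890015 0.3836121562952243 691.0
t 42.7 pos [0.59   0.359  0.1483] toolx yaw -0.1 z [ 0. -0. -1.] F [-0.7 -0.9 -0.6] op 0.5 q7 -0.51
slide total mm [ -2.  -20.   88.3]
```

```bash
python3 -m creep '[{"hand":0,"slide":[-0.002,-0.02,0],"turn":0},{"hand":0,"slide":[0,0,0.04],"turn":0},{"hand":0,"slide":[0,0,0.04],"turn":0},{"hand":0,"slide":[0,0,0.01],"turn":0},{"hand":0,"slide":[0,0,0],"turn":0}]'
python3 -c "
from h import *
st()
b=snapshot('side');save(b,'g46',(220,220,340,340),5)"
```

```text
clock: 43.32
tool_pos: [0.5874, 0.3812, 0.0582]
eef_rot: [1.0, 0.0, -0.0, -0.0]
contact_force: [-1.1, -0.2, -0.0]
opening: 0.007
t 43.33 pos [0.5874 0.3812 0.0582] toolx yaw 0.03 z [-0.  0. -1.] F [-1.1 -0.2 -0. ] op 0.7 q7 -0.53
```

View pics/g46.png

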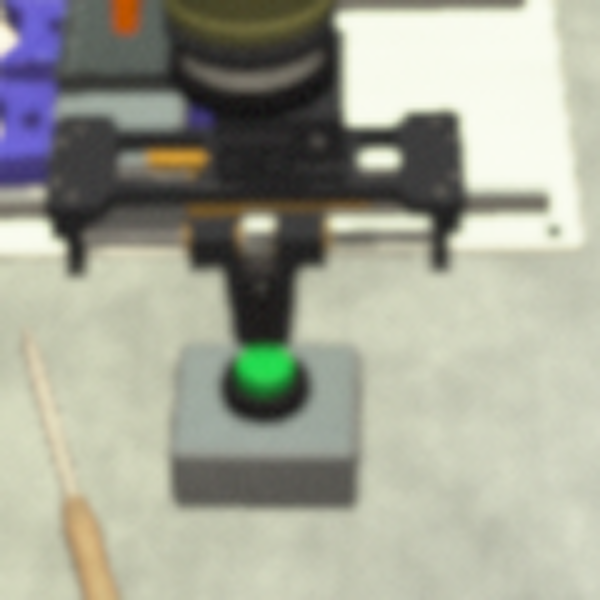

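Above the button. All step-1 conditions look met; press in small steps watching force.

```bash
for i in 1; do python3 -m creep '[{"hand":0,"slide":[0,0,0.012],"turn":0},{"hand":0,"slide":[0,0,0],"turn":0}]'; done
python3 -m creep '[{"hand":0,"slide":[0,0,0.005],"turn":0},{"hand":0,"slide":[0,0,0],"turn":0}]'
python3 -m creep '[{"hand":0,"slide":[0,0,0.003],"turn":0},{"hand":0,"slide":[0,0,0],"turn":0}]'
python3 -m creep '[{"hand":0,"slide":[0,0,0.003],"turn":0},{"hand":0,"slide":[0,0,0],"turn":0}]'
```

```text
clock: 43.62
tool_pos: [0.5872, 0.3801, 0.046]
eef_rot: [1.0, -0.0, -0.0, 0.0]
contact_force: [-0.2, 0.4, -0.3]
opening: 0.005
clock: 43.88
tool_pos: [0.5877, 0.3803, 0.0412]
eef_rot: [1.0, -0.0, 0.0, -0.0]
contact_force: [-0.1, -1.0, 1.9]
opening: 0.006
clock: 44.12
tool_pos: [0.5878, 0.3804, 0.0384]
eef_rot: [1.0, -0.0, 0.0, -0.0]
contact_force: [-0.2, -0.3, 2.4]
opening: 0.004
clock: 44.38
tool_pos: [0.5878, 0.3804, 0.0354]
eef_rot: [1.0, -0.0, 0.0, -0.0]
contact_force: [-0.7, -0.0, 4.8]
opening: 0.004
```

```bash
python3 -m creep '[{"hand":0,"slide":[0,0,0.002],"turn":0},{"hand":0,"slide":[0,0,0],"turn":0}]'
python3 -m creep '[{"hand":0,"slide":[0,0,0.002],"turn":0},{"hand":0,"slide":[0,0,0],"turn":0},{"hand":0,"slide":[0,0,0],"turn":0}]'
python3 -c "
from h import *
b=snapshot('side');save(b,'g47',(180,150,340,330),3)"
```

```text
clock: 44.62
tool_pos: [0.5878, 0.3804, 0.035]
eef_rot: [1.0, -0.0, 0.0, -0.0]
contact_force: [-3.3, -2.2, 13.1]
opening: 0.005
clock: 45.0
tool_pos: [0.5879, 0.3804, 0.0348]
eef_rot: [1.0, -0.0, 0.0, -0.0]
contact_force: [-6.9, -3.2, 24.3]
opening: 0.008
```

View pics/g47.png

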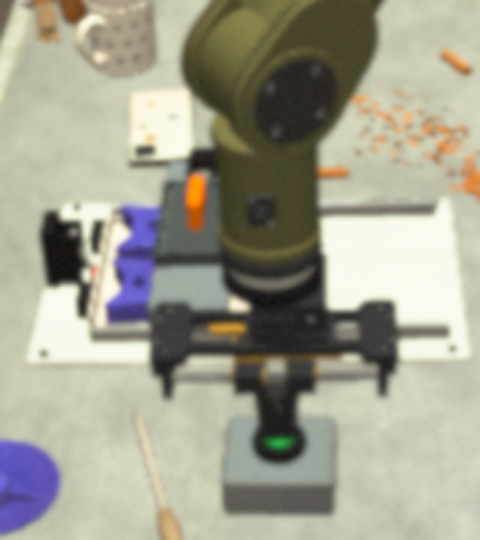

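```bash
python3 -m creep '[{"hand":0,"slide":[0,0,-0.03],"turn":0},{"hand":0,"slide":[0,0,-0.06],"turn":0},{"hand":0,"slide":[0,0,-0.06],"turn":0},{"hand":0,"slide":[-0.02,-0.05,0],"turn":0},{"hand":0,"slide":[-0.03,-0.05,0],"turn":0}]'
python3 -m creep '[{"hand":0,"slide":[-0.03,-0.05,0],"turn":0},{"hand":0,"slide":[-0.03,-0.05,0],"turn":0},{"hand":0,"slide":[0,0,0],"turn":0},{"hand":0,"slide":[0,0,0],"turn":0},{"hand":0,"slide":[0,0,0],"turn":0}]'
python3 -c "
from h import *
st()
b=snapshot('side');a=snapshot('top');save(b,'g48',(170,130,370,310),3);save(a,'g49',(120,90,380,300),3)
for o in blocks(a): print(o)
W=cloud(b)
for nm,(x0,x1,y0,y1) in dict(cover=(.65,.69,.05,.075)).items():
    s=(W[...,0]>x0)&(W[...,0]<x1)&(W[...,1]>y0)&(W[...,1]<y1)&(W[...,2]>.05)&(W[...,2]<.09);print(nm,np.median(W[...,2][s]))
s=(W[...,0]>.65)&(W[...,0]<.69)&(W[...,1]>.13)&(W[...,1]<.15)&(W[...,2]>.05)&(W[...,2]<.09);print(np.median(W[...,2][s]))
print(rod(a,.011,dict(x0=.5,x1=.65,y0=-.13,y1=-.03)))
print('file',[ (d['conf'],dep(a,d['uv']).round(3)) for d in pinpoint('file',a)[:1]],'handset',[(d['conf'],dep(b,d['uv']).round(3)) for d in pinpoint('handset',b)[:1]])
"
```

```text
clock: 45.68
tool_pos: [0.5383, 0.4805, 0.1819]
eef_rot: [1.0, -0.001, 0.001, -0.0]
contact_force: [-0.2, 0.7, -0.6]
opening: 0.003
clock: 46.3
tool_pos: [0.4793, 0.5781, 0.181]
eef_rot: [1.0, -0.001, 0.0, 0.001]
contact_force: [-0.4, 0.5, 0.7]
opening: 0.005
t 46.3 pos [0.4793 0.5781 0.181 ] toolx yaw -0.17 z [ 0.001 -0.002 -1.   ] F [-0.4  0.5  0.7] op 0.4 q7 -0.83
{'c': array([0.7328, 0.056 ]), 'rc': array([0.7336, 0.057 ]), 'dims': (36.9, 75.1), 'xyaw': np.float32(1.6), 'A': 1664}
{'c': array([0.7335, 0.1475]), 'rc': array([0.734 , 0.1475]), 'dims': (36.0, 75.0), 'xyaw': np.float32(0.0), 'A': 1677}
cover 0.07791423119803753
0.07718782041013128
((0.5735, -0.0805), (9.0, 99.0), 'long yaw', 0.0)
file [(0.65, array([0.681, 0.391, 0.001]))] handset [(0.91, array([ 0.728, -0.156,  0.014]))]
```

View pics/g48.png

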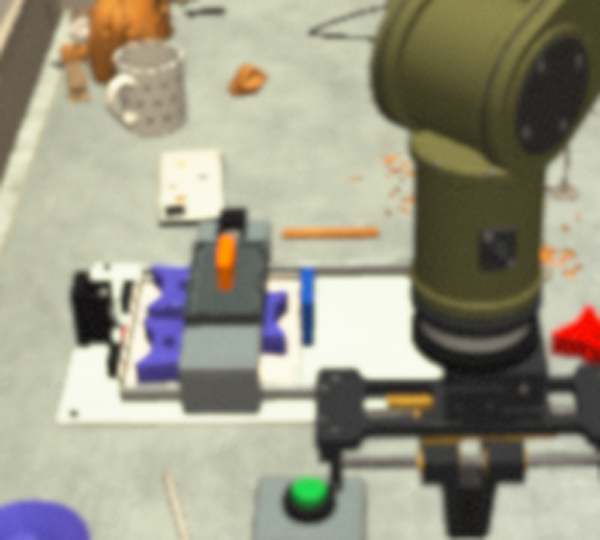

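View pics/g49.png

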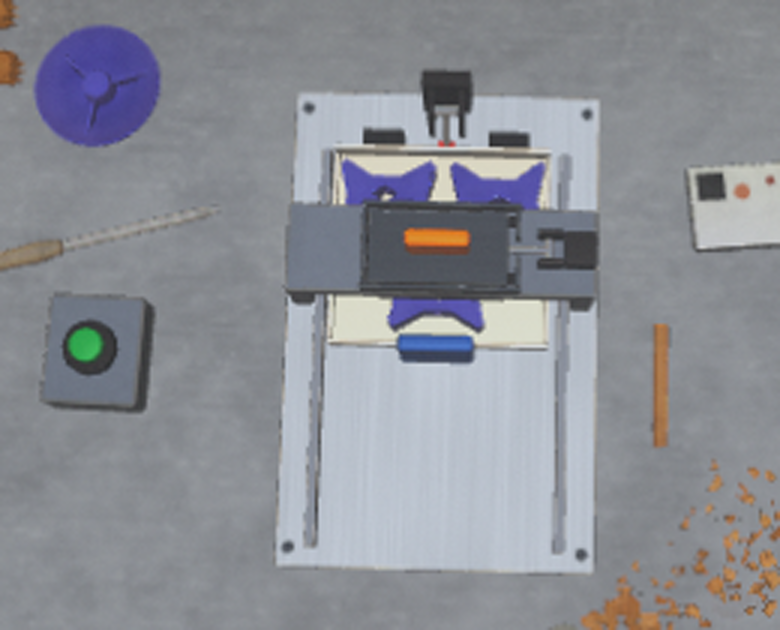

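```bash
python3 -c "
from plant import *
print(finish_job())"
```

```text
the job is handed in; nothing more can be done
None
```

I completed every step and handed the job in at about 46 s. No verdict was reported.

**What I did**
- I laid the wax offcut on the bench about 180 mm from the station's middle line.
- Only three violet blocks were there. All three lie flat in the tray, none on top of another.
- I pushed the tray until it stopped moving against the end stops, with force building to about 18 N.
- I set the cover into its seat, and it touched down at the expected height.
- I pressed the start button to its hard stop and moved the arm clear.

**Last checks**
- **Tray:** the front wall is at the stops and the end lever's roller is swung back.
- **Cover:** it lies level, reading about 77–78 mm at both ends.
- **Start button:** it is up again.
- **Handset and file:** both look undisturbed in the pictures.
- **Lever angles:** I judged them only from the pictures and the fit, because the joint values cannot be read.

**What disagreed**
- **First offcut grasp:** it closed on nothing. The fingertips stood about 29 mm higher than the reported tool height implied. I confirmed this by touching the tray floor and corrected for it afterwards.
- **Cameras:** the two views differed by 3–4 mm sideways, so I used values between them.

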